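Fetch the sample jar from behind two bottles and weigh it

TASK

The red-lidded sample jar is hemmed in behind two tall glass bottles. Leaving the jar where it is, first stand both bottles in the steel side tray; then set the jar on the middle of the balance pan, and only after that put each bottle back, centred on the coaster of its cap's colour. Keep bottles and jar upright, let none of them drop, and leave the square bottle, the timer and the loose green cap alone.

Things in the scene. Friction and masses are not known exactly. Their poses are not given: they have to be found in the camera images.
- bottle_blue: Empty clear-glass bottle, upright and loose, 0.18 to 0.29 kg, with a paper label round it and a blue screw cap. Body 60 mm diameter up to 92 mm above its foot, neck 32 mm diameter, cap 40 mm diameter from 120 to 146 mm above its foot: lift it by the cap. Origin: centre of its underside, z up. It starts on the blue coaster, about 86 mm from the other bottle.
- bottle_orange: Empty clear-glass bottle, upright and loose, 0.18 to 0.29 kg, with a paper label round it and an orange screw cap. Body 60 mm diameter up to 92 mm above its foot, neck 32 mm diameter, cap 40 mm diameter from 120 to 146 mm above its foot: lift it by the cap. Origin: centre of its underside, z up. It starts on the orange coaster, about 86 mm from the other bottle.
- jar: White plastic sample jar with red lid, loose, 60 to 130 g, 48 mm high, body 47 mm diameter, lid 50 mm diameter (33 to 48 mm above its foot). Stands on the rack floor, 6 mm above the bench, beyond the bottles and about 70 mm from each, centre to centre, so that a gripper has no safe room to come down on it until they are gone. Origin: centre of its underside, z up.
- coaster_blue: Fixed flat blue disc, 80 mm diameter, 4 mm thick, lying in the white spill rack (floor 6 mm thick, 200 by 220 mm, lip 12 mm high over the bench). Origin: centre of its underside; its top, on which the bottle stands, is 4 mm above the origin. The other coaster lies about 86 mm away, centre to centre.
- coaster_orange: Fixed flat orange disc, 80 mm diameter, 4 mm thick, lying in the white spill rack (floor 6 mm thick, 200 by 220 mm, lip 12 mm high over the bench). Origin: centre of its underside; its top, on which the bottle stands, is 4 mm above the origin. The other coaster lies about 86 mm away, centre to centre.
- side_tray: Fixed low steel tray, empty at the start, 150 mm along its x by 210 mm along its y, floor 5 mm thick, walls 5 mm thick and 16 mm high over the bench. Origin: centre of its underside; the bottles stand on its floor, 5 mm above the origin, side by side along y. It is on one side of the rack and the balance on the other, either way round.
- balance_pan (a point): Centre of the top of the round steel pan (130 mm diameter) of a fixed white bench balance, 65 mm above the bench. The balance's body is 240 mm along x by 180 mm along y and 50 mm high (display to 54 mm), its middle 30 mm from the pan's centre towards -x. The pan does not move.
- square_bottle: Bystander: clear square plastic bottle with white cap, loose, 60 by 60 by 75 mm, beyond the rack. Origin: centre of its underside.
- timer: Bystander: black bench timer lying flat, loose, 70 by 90 by 20 mm, beyond the rack. Origin: centre of its underside.
- spare_cap: Bystander: loose green screw cap, 44 mm diameter, 24 mm high, on the bench beyond the rack. Origin: centre of its underside.
There are look-alikes about, which are no part of the job. Several things have the shape of the jar; the one meant has the colours described above.

How it is judged:
By the outcome, as a careful person would: the job done as asked, in the order asked, and still so for the second after the job is handed in, with the robot touching nothing.
It also fails if it takes over 141 s, if anything falls off the work surface, if the arm or the gripper's body presses on something with over 40 N, if the wrist force passes 120 N, or if a joint passes its speed limit or range.

ROBOT

A 6-joint arm with a two-finger parallel gripper is mounted at the origin on the work surface. World frame = base frame: x ahead of the robot, y to its left, z up, the work surface at z = 0. Lengths are in m, angles in rad, forces in N, time in s.
With the tool pointing down it reaches from about 0.225 to 0.875 m from the base axis. Payload 3.4 kg.
Tool frame: the origin (TCP) lies at the very end of the fingers, on their centre line; the grasp point (between the pads) lies behind it (manip.grasp_offset is the z of the grasp point in the tool frame, in m); z points along the fingers, y is the line along which they close (so a half turn about z gives the same grasp; the last joint's range is limited). The gripper opens to 85 mm and grips with 20 to 120 N. Pads are 22 mm wide; open, the fingers measure 114 mm over their backs; the gripper's body (76 mm by 85 mm) begins 54 mm behind the grasp point. The pads swing forward as they close: fully open they stand 13 mm farther back than shut.
Start: joints at [1.058, 0.276, 1.505, -0, 1.361, -0.121], TCP at [0.22, 0.531, 0.231] pointing down, gripper open.
Joint ranges: [-2.89, 2.89], [-0.75, 2.08], [0.22, 2.7], [-1.18, 4.32], [0.11, 2.71], [-2.7, 2.7]. Speed limits (rad/s): [2.57, 2.57, 3.14, 3.14, 3.14, 3.14].

INTERFACE

Orientations are given as a unit quaternion [w, x, y, z].
In Python, from rig import manip gives the robot as it stands.
- The arm moves only by the shell command python3 -m pendant 'ROWS' [FORCE]. ROWS is JSON, a list of rows, each an object of numbers: "dx", "dy", "dz": the shift along the tool's x, y, z in m; "rx", "ry", "rz": the turn, a rotation vector about the tool's x, y, z in degrees; "hand": the finger opening in m, from 0 to 0.0854. In form: [{"dx": .., "dy": .., "dz": .., "rx": .., "ry": .., "rz": .., "hand": ..}, ...]. A call has 1 to 12 rows; each row shifts and turns the commanded pose from where the row before left it, along the tool's axes as they then stand; what a row does not reach is not made up. A row lasts 1/12 s, in which the tool goes at most 41.7 mm and 7.16 degrees, less where a joint would pass 70% of its speed; a pose out of reach is approached as far as the arm can. A call is refused whole if a number of a shift passes 0.0417 or a number of a turn 7.16, either way. A call with a gripper value outside its range is refused whole. The fingers move at their own pace and stop on an object; FORCE is the grip in N (left out, the last holds). Time passes only in rows, so rows that do not move let the fingers close. It gives the time, the measured TCP pose, the force, the opening and the grip force at its end, in the units of the state.
- manip.get_state(): the state, without advancing time (a new reading comes with each control period).
- manip.get_image(name): name is "scene" or "top" or "wrist"; returns a dict with "frame" (480x640x3 uint8, red, green, blue), "fx", "fy", "cx", "cy" (pixels), "distortion" ([k1, k2, p1, p2, k3] as OpenCV has them; the pictures are not rectified), "position" and "attitude" of the camera in the world; the wrist camera has in their place "mount" (4x4, takes a point from camera to tool coordinates, whose origin is the TCP and whose axes are the flange's). Camera axes: x right, y up, looking along -z (the intrinsics and any distortion apply to the point x, -y, -z); pixel columns grow to the right and rows downward; lengths in m; the calibration is good to about 2 mm. A picture is of the moment at which its call begins: read the wrist's pose just before it. There is no depth.
- manip.sign_off(): hands the job in; it is judged then, once.
The state is a dict: "clock": time; "qpos": joint angles; "qd": joint speeds; "effort": joint torques, N m; "position": TCP position; "ee_rot": TCP orientation; "contact_force": force on the tool from outside, world axes, zero at the start; "moment": the same for the moment, N m; "width": finger opening in m; "gripper_force": force on a finger pad.
Only numpy, scipy, OpenCV 4.12 (cv2) and the standard library are available. Lean on these libraries where they do the work, as an engineer would, in place of code of your own. Each camera call takes 0.05 s, during which the arm holds its last target. There are 200 camera calls.

## Working session

There is one attempt and no reset: what is moved stays moved. The work goes in short steps, Python scripts to look and compute and a shell command to move; the robot and the scene stay as the last step left them, time stands still between calls to the robot, and variables do not carry over. Pictures are saved under pics/ and viewed, at most 14 in all, crops included, and the job is handed in when it is done.

```bash
mkdir -p pics; ls; python3 - <<'E'
from rig import manip
import cv2
s=manip.get_state(); print(s, manip.grasp_offset)
for n in ("scene","top"):
    d=manip.get_image(n); cv2.imwrite(f"pics/{n}0.png",d["frame"][:,:,::-1]); print({k:v for k,v in d.items() if k!="frame"})
E
```

```text
pics
{'clock': 0.0, 'qpos': array([ 1.05800491e+00,  2.76604197e-01,  1.50611929e+00, -2.59048880e-05,
        1.36068616e+00, -1.21029452e-01]), 'qd': array([-5.45035930e-04, -3.53625595e-04, -1.65099096e-04,  9.92105707e-04,
       -1.23606281e-03, -2.96168210e-05]), 'effort': array([ 3.56504688e-04, -4.16772687e+01, -2.45806450e+01, -1.24050898e-04,
        1.11370548e-02, -3.64660673e-05]), 'position': array([0.2193188 , 0.53097087, 0.23043997]), 'ee_rot': array([-2.71082785e-04,  1.94628005e-01,  9.80876707e-01, -8.67203783e-04]), 'contact_force': array([ 0.17950277, -0.67729758, -1.16915394]), 'moment': array([-0.00424552,  0.02497054,  0.01310338]), 'gripper_force': 0.0, 'width': 0.0856206682753006} -0.0187
{'fx': 454.198702893035, 'fy': 454.198702893035, 'cx': 320.6328858499982, 'cy': 239.81856815979486, 'distortion': array([-0.05624897,  0.        ,  0.        ,  0.        ,  0.        ]), 'position': array([1.27191434, 0.56145874, 0.59996349]), 'attitude': array([0.3465627 , 0.19337366, 0.44864077, 0.80076362])}
{'fx': 462.815963185837, 'fy': 462.815963185837, 'cx': 320.57762262678165, 'cy': 239.29571884216466, 'distortion': array([-0.00073244,  0.        ,  0.        ,  0.        ,  0.        ]), 'position': array([ 0.5596944 , -0.003568  ,  0.89159689]), 'attitude': array([ 0.71056117,  0.0345747 , -0.02339125, -0.70239608])}
```

View pics/top0.png

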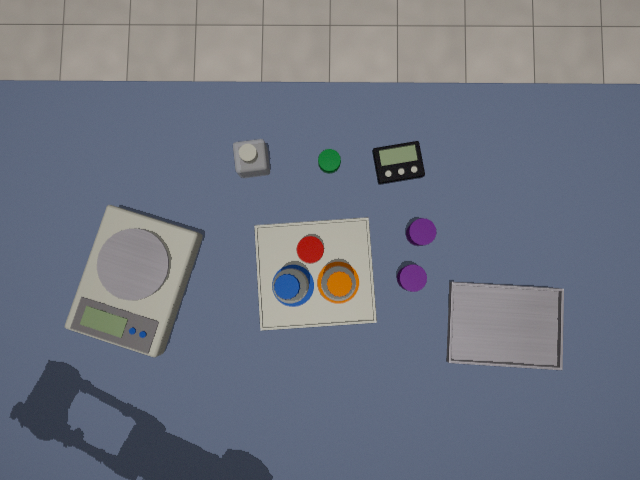

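View pics/scene0.png

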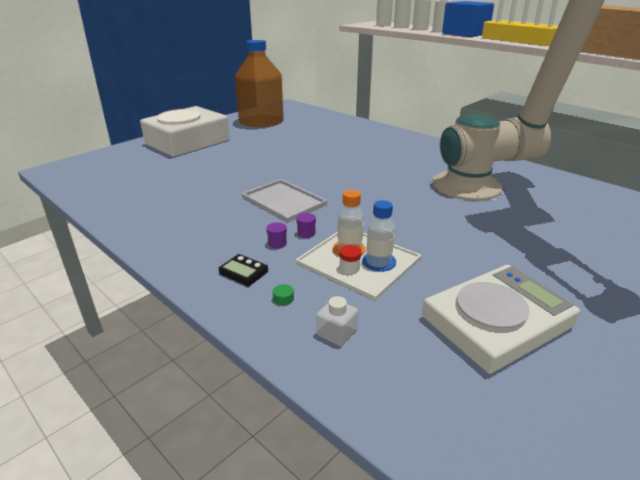

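The top view shows, with +x up and −y to the right:
- Blue cap at about (287,287), orange cap at (340,285).
- Red lid at (310,249).
- Pan at (134,264), on the left.
- Tray at (506,326), on the right.

There are three jar-shaped candidates: red lid (310,249) and two purple lids (422,232) and (412,278). Only the one at (310,249) is white with a red lid. Next I'll measure positions and make a crop to confirm the jar.

```bash
cat > h.py <<'E'
import numpy as np, cv2
from scipy.spatial.transform import Rotation as R
from rig import manip
def rot(q): return R.from_quat(np.r_[q[1:],q[0]])
def cam(n):
    s=manip.get_state() if n=="wrist" else None
    d=manip.get_image(n)
    if s is None: d["R"]=rot(d["attitude"]).as_matrix(); d["p"]=np.array(d["position"])
    else:
        M=np.array(d["mount"]); Rt=rot(s["ee_rot"]).as_matrix()
        d["R"]=Rt@M[:3,:3]; d["p"]=Rt@M[:3,3]+s["position"]
    return d
def ray(d,px):
    K=np.array([[d["fx"],0,d["cx"]],[0,d["fy"],d["cy"]],[0,0,1]])
    u=cv2.undistortPoints(np.array(px,float).reshape(-1,1,2),K,np.array(d["distortion"]))[:,0]
    v=np.c_[u[:,0],-u[:,1],-np.ones(len(u))]@d["R"].T
    return v/np.linalg.norm(v,axis=1)[:,None]
def plane(d,px,z):
    v=ray(d,px); return d["p"]+v*((z-d["p"][2])/v[:,2])[:,None]
def tri(d1,a,d2,b):
    u,v=ray(d1,[a])[0],ray(d2,[b])[0]
    t=np.linalg.lstsq(np.c_[u,-v],d2["p"]-d1["p"],rcond=None)[0]
    A,B=d1["p"]+t[0]*u,d2["p"]+t[1]*v; return (A+B)/2,np.linalg.norm(A-B)
H={"blue":(105,118),"orange":(8,20),"red":(0,4),"purple":(135,155),"green":(50,75)}
def blobs(d,c,smin=150,vmin=60,amin=30):
    hsv=cv2.cvtColor(d["frame"],cv2.COLOR_RGB2HSV); lo,hi=H[c]
    m=cv2.inRange(hsv,(lo,smin,vmin),(hi,255,255))
    if c=="red": m|=cv2.inRange(hsv,(174,smin,vmin),(180,255,255))
    cs=cv2.findContours(m,cv2.RETR_EXTERNAL,cv2.CHAIN_APPROX_NONE)[0]
    return sorted([k for k in cs if cv2.contourArea(k)>amin],key=cv2.contourArea,reverse=True)
E
python3 - <<'E'
from h import *
t=cam("top"); s=cam("scene")
for n,d in(("top",t),("scene",s)):
    for c in H:
        for k in blobs(d,c): 
            (x,y),(w,h),a=cv2.fitEllipse(k); print(n,c,cv2.contourArea(k),np.round([x,y,w,h],1),cv2.boundingRect(k))
k=blobs(t,"red")[0]; M=cv2.minEnclosingCircle(k); print("jar top",plane(t,[M[0]],.054))
g=cv2.cvtColor(t["frame"],cv2.COLOR_RGB2GRAY)
a=cv2.resize(t["frame"][195:345,240:390],(400,400),interpolation=3)
b=cv2.resize(s["frame"][185:295,250:420],(400,259),interpolation=3); b=cv2.copyMakeBorder(b,0,141,0,0,0)
cv2.imwrite("pics/crop.png",np.hstack([a,b])[:,:,::-1])
a=cv2.resize(t["frame"][190:370,60:240],(400,400),interpolation=3)
b=cv2.resize(t["frame"][265:385,440:580],(400,343),interpolation=3); b=cv2.copyMakeBorder(b,0,57,0,0,0)
cv2.imwrite("pics/crop2.png",np.hstack([a,b])[:,:,::-1])
E
```

```text
top blue 457.0 [286.8 286.1  24.   24.4] (274, 274, 26, 25)
top blue 214.5 [291.7 285.2  38.6  39.9] (275, 265, 39, 41)
top orange 1292.5 [337.7 282.   40.5  40.7] (317, 262, 42, 41)
top red 526.0 [309.8 249.   25.9  26. ] (297, 236, 27, 27)
top purple 529.5 [421.7 231.6  25.   27.3] (409, 219, 27, 26)
top purple 512.5 [412.4 277.2  24.9  26.4] (399, 265, 28, 26)
top green 372.5 [329.  160.3  21.3  22.5] (318, 149, 23, 24)
scene blue 17587.0 [162.5  57.1 142.9 186.6] (79, 0, 186, 144)
scene blue 1334.5 [466.1  17.5  35.5  51.3] (443, 2, 50, 34)
scene blue 247.0 [382.5 209.   17.1  18.6] (374, 201, 18, 17)
scene blue 109.5 [378.6 260.6  17.7  30.4] (363, 256, 33, 15)
scene orange 2614.5 [258.4  91.4  45.2  77.2] (236, 52, 46, 74)
scene orange 215.5 [351.2 198.1  16.4  17.1] (343, 190, 17, 17)
scene orange 35.0 [335.9 249.2   5.2  11.9] (333, 243, 7, 13)
scene red 271.5 [349.9 252.6  16.3  21.5] (340, 245, 21, 17)
scene purple 196.5 [276.9 237.1  17.   18.9] (268, 228, 17, 19)
scene purple 188.0 [306.  226.2  15.6  21. ] (298, 216, 17, 21)
scene green 294.5 [282.9 294.4  19.1  19.8] (274, 285, 19, 20)
jar top [[0.61046068 0.02948037 0.054     ]]
```

View pics/crop.png

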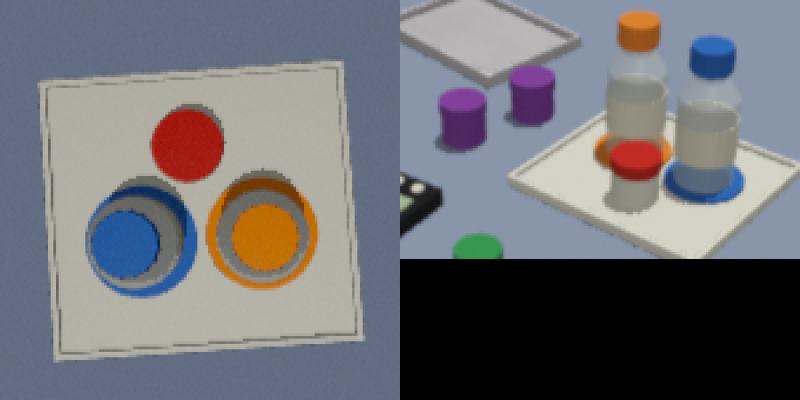

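View pics/crop2.png

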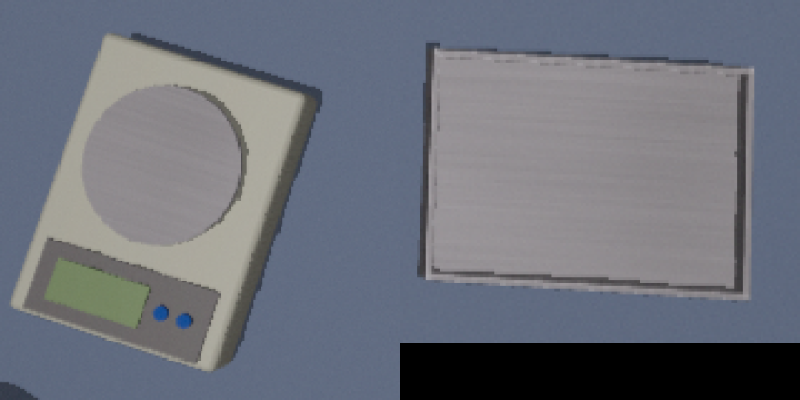

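The crop confirms the jar: white body, red lid, top view (310,249). The other two are entirely purple. In the second crop the pan is a circle at about (161,165), radius 80. The tray rim corners are at about (430,48), (752,68), (748,297) and (428,278).

```bash
python3 - <<'E'
from h import *
np.set_printoptions(precision=4,suppress=True)
t=cam("top"); s=cam("scene")
L=lambda k:cv2.minEnclosingCircle(k)
hsv=cv2.cvtColor(t["frame"],cv2.COLOR_RGB2HSV)
def mask(c,box,vmin=60):
    k=np.concatenate([q for q in blobs(t,c,150,vmin,10) if cv2.pointPolygonTest(np.array(box),(float(q[:,0,0].mean()),float(q[:,0,1].mean())),False)>0]); return k
boxB=[[262,255],[314,255],[314,315],[262,315]]; boxO=[[314,255],[370,255],[370,315],[314,315]]
for c,b in(("blue",boxB),("orange",boxO)):
    k=mask(c,b); m=L(k); print("coaster",c,m,plane(t,[m[0]],.010), "diam mm",2*m[1]*.8816/462.8*1e3)
# caps: blue own contour; orange brightest-saturated circle
m=L(blobs(t,"blue")[0]); cb=m; print("cap blue",m,plane(t,[m[0]],.156))
g=cv2.cvtColor(t["frame"][260:305,315:362],cv2.COLOR_RGB2LAB)
o=cv2.inRange(hsv,(8,200,190),(22,255,255)); print("o px",o[255:310,310:370].sum()/255)
o=cv2.morphologyEx(o,cv2.MORPH_OPEN,cv2.getStructuringElement(2,(9,9)))
k=max(cv2.findContours(o,0,1)[0],key=cv2.contourArea); co=L(k); print("cap orange",co,plane(t,[co[0]],.156))
# check with scene: triangulate cap top centres (top of ellipse area)
def cr(p,z): return plane(s,[p],z)
print("scene cap mid z.143 blue",cr((382.5,209),.143),"or",cr((351.2,198.1),.143))
print("tri",tri(t,cb[0],s,(382.5,206)),tri(t,co[0],s,(351.2,195)))
m=L(blobs(t,"red")[0]); print("jar",plane(t,[m[0]],.054),2*m[1]*.8376/462.8, tri(t,m[0],s,(350,250)))
pc=[132.5,264.3]; print("pan",plane(t,[pc],.065))
c=np.array([[30,48],[352,68],[348,297],[28,278]])*.35+[440,265]
P=plane(t,c,.016); print("tray",P,P.mean(0),[np.linalg.norm(P[i]-P[i-1]) for i in range(4)])
for k in blobs(t,"purple"): print("purple",plane(t,[L(k)[0]],.048))
E
```

```text
coaster blue ((292.7361145019531, 285.02777099609375), 20.488935470581055) [[0.5444 0.0626 0.01  ]] diam mm 78.05983366838487
coaster orange ((337.68328857421875, 282.04266357421875), 20.784042358398438) [[ 0.5511 -0.0226  0.01  ]] diam mm 79.1841475504065
cap blue ((286.7037658691406, 286.0871276855469), 12.750274658203125) [[0.5452 0.0612 0.156 ]]
o px 574.0
cap orange ((339.1956481933594, 283.7173767089844), 11.426074981689453) [[ 0.5499 -0.0219  0.156 ]]
scene cap mid z.143 blue [[0.5446 0.0608 0.143 ]] or [[ 0.5502 -0.0229  0.143 ]]
tri (array([0.5453, 0.0613, 0.1508]), np.float64(0.000927729702853496)) (array([ 0.5502, -0.0224,  0.1509]), np.float64(0.0011581865561705955))
jar [[0.6104 0.0293 0.054 ]] 0.04872813842166779 (array([0.6107, 0.0289, 0.0544]), np.float64(0.000988418250975186))
pan [[0.5788 0.3471 0.065 ]]
tray [[ 0.5542 -0.234   0.016 ]
 [ 0.5438 -0.4435  0.016 ]
 [ 0.3969 -0.4365  0.016 ]
 [ 0.4058 -0.2312  0.016 ]] [ 0.4752 -0.3363  0.016 ] [np.float64(0.14840944006729115), np.float64(0.209722731127815), np.float64(0.14709454006797756), np.float64(0.2055194804279358)]
purple [[ 0.6434 -0.1739  0.048 ]]
purple [[ 0.5602 -0.1565  0.048 ]]
```

```bash
python3 -m pendant '[{"rz":6.75},{"rz":6.75},{"rz":6.75},{"rz":6.75},{"rz":6.75},{"rz":6.75},{"rz":6.75},{"rz":6.75},{"rz":6.75},{"rz":6.75},{},{}]'
python3 -m pendant '[{"dx":-0.0277,"dy":0.0165},{"dx":-0.0277,"dy":0.0165},{"dx":-0.0277,"dy":0.0165},{"dx":-0.0277,"dy":0.0165},{"dx":-0.0277,"dy":0.0165},{"dx":-0.0277,"dy":0.0165},{"dx":-0.0277,"dy":0.0165},{"dx":-0.0277,"dy":0.0165},{"dx":-0.0277,"dy":0.0165},{"dx":-0.0277,"dy":0.0165}]'
python3 -m pendant '[{"dx":-0.0277,"dy":0.0165},{"dx":-0.0277,"dy":0.0165},{"dx":-0.0277,"dy":0.0165},{"dx":-0.0277,"dy":0.0165},{"dx":-0.0277,"dy":0.0165},{"dx":-0.0277,"dy":0.0165},{"dx":-0.0277,"dy":0.0165},{"dx":-0.0277,"dy":0.0165},{"dx":-0.0277,"dy":0.0165},{"dx":-0.0277,"dy":0.0165},{},{}]'
python3 - <<'E'
from h import *
s=manip.get_state(); print(rot(s["ee_rot"]).as_matrix().round(4))
w=cam("wrist"); cv2.imwrite("pics/w1.png",w["frame"][:,:,::-1])
E
```

```text
[[-9.242e-01  3.819e-01 -3.000e-04]
 [ 3.819e-01  9.242e-01 -5.000e-04]
 [ 1.000e-04 -5.000e-04 -1.000e+00]]invalid input
invalid input
invalid input
```

View pics/w1.png

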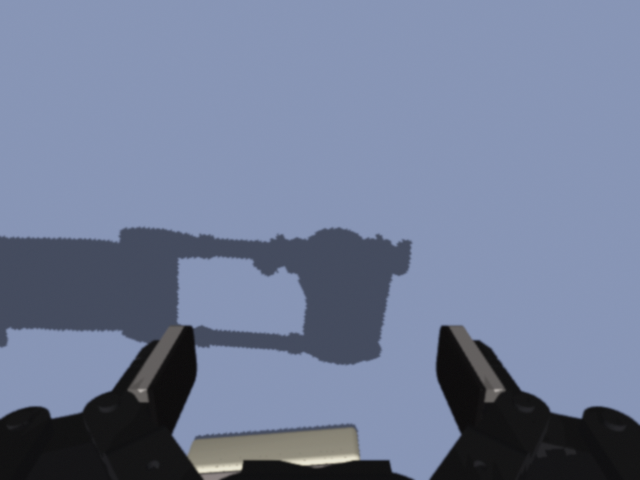

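The wrist picture shows only bench, the arm's shadow, and a corner of the balance at the bottom: the arm did not move because the rows were refused. I'll try rows with every key filled in.

```bash
python3 -m pendant '[{"dx":0,"dy":0,"dz":0,"rx":0,"ry":0,"rz":6.75,"hand":0.085}]'; python3 -m pendant '[{"dx":0,"dy":0,"dz":0,"rx":0,"ry":0,"rz":6.75,"hand":0.085}]' 20
```

```text
clock: 0.43
position: [0.2196, 0.5314, 0.2312]
ee_rot: [-0.0, 0.253, 0.967, -0.0]
contact_force: [-0.2, 0.5, -0.3]
width: 0.0846
gripper_force: 0.0
clock: 0.52
position: [0.2196, 0.5314, 0.2313]
ee_rot: [0.0, 0.311, 0.95, -0.0]
contact_force: [0.2, -0.7, 0.8]
width: 0.0846
gripper_force: 0.0
```

```bash
python3 -m pendant '[{"dx":0,"dy":0,"dz":0,"rx":0,"ry":0,"rz":6.75,"hand":0.085},{"dx":0,"dy":0,"dz":0,"rx":0,"ry":0,"rz":6.75,"hand":0.085},{"dx":0,"dy":0,"dz":0,"rx":0,"ry":0,"rz":6.75,"hand":0.085},{"dx":0,"dy":0,"dz":0,"rx":0,"ry":0,"rz":6.75,"hand":0.085},{"dx":0,"dy":0,"dz":0,"rx":0,"ry":0,"rz":6.75,"hand":0.085},{"dx":0,"dy":0,"dz":0,"rx":0,"ry":0,"rz":6.75,"hand":0.085},{"dx":0,"dy":0,"dz":0,"rx":0,"ry":0,"rz":6.75,"hand":0.085},{"dx":0,"dy":0,"dz":0,"rx":0,"ry":0,"rz":6.75,"hand":0.085}]'
python3 -m pendant '[{"dx":-0.0277,"dy":0.0165,"dz":0,"rx":0,"ry":0,"rz":0,"hand":0.085},{"dx":-0.0277,"dy":0.0165,"dz":0,"rx":0,"ry":0,"rz":0,"hand":0.085},{"dx":-0.0277,"dy":0.0165,"dz":0,"rx":0,"ry":0,"rz":0,"hand":0.085},{"dx":-0.0277,"dy":0.0165,"dz":0,"rx":0,"ry":0,"rz":0,"hand":0.085},{"dx":-0.0277,"dy":0.0165,"dz":0,"rx":0,"ry":0,"rz":0,"hand":0.085},{"dx":-0.0277,"dy":0.0165,"dz":0,"rx":0,"ry":0,"rz":0,"hand":0.085},{"dx":-0.0277,"dy":0.0165,"dz":0,"rx":0,"ry":0,"rz":0,"hand":0.085},{"dx":-0.0277,"dy":0.0165,"dz":0,"rx":0,"ry":0,"rz":0,"hand":0.085},{"dx":-0.0277,"dy":0.0165,"dz":0,"rx":0,"ry":0,"rz":0,"hand":0.085},{"dx":-0.0277,"dy":0.0165,"dz":0,"rx":0,"ry":0,"rz":0,"hand":0.085}]'
```

```text
clock: 1.18
position: [0.2196, 0.5314, 0.2313]
ee_rot: [0.0, 0.709, 0.705, -0.0]
contact_force: [0.2, 0.1, -0.6]
width: 0.085
gripper_force: 0.0
clock: 2.02
position: [0.3853, 0.2532, 0.2315]
ee_rot: [0.0, 0.707, 0.707, 0.0]
contact_force: [0.8, 0.7, 0.2]
width: 0.0847
gripper_force: 0.0
```

```bash
python3 -m pendant '[{"dx":-0.0275,"dy":0.0165,"dz":0,"rx":0,"ry":0,"rz":0,"hand":0.085},{"dx":-0.0275,"dy":0.0165,"dz":0,"rx":0,"ry":0,"rz":0,"hand":0.085},{"dx":-0.0275,"dy":0.0165,"dz":0,"rx":0,"ry":0,"rz":0,"hand":0.085},{"dx":-0.0275,"dy":0.0165,"dz":0,"rx":0,"ry":0,"rz":0,"hand":0.085},{"dx":-0.0275,"dy":0.0165,"dz":0,"rx":0,"ry":0,"rz":0,"hand":0.085},{"dx":-0.0275,"dy":0.0165,"dz":0,"rx":0,"ry":0,"rz":0,"hand":0.085},{"dx":-0.0275,"dy":0.0165,"dz":0,"rx":0,"ry":0,"rz":0,"hand":0.085},{"dx":-0.0275,"dy":0.0165,"dz":0,"rx":0,"ry":0,"rz":0,"hand":0.085},{"dx":-0.0275,"dy":0.0165,"dz":0,"rx":0,"ry":0,"rz":0,"hand":0.085},{"dx":-0.0275,"dy":0.0165,"dz":0,"rx":0,"ry":0,"rz":0,"hand":0.085},{"dx":0,"dy":0,"dz":0,"rx":0,"ry":0,"rz":0,"hand":0.085},{"dx":0,"dy":0,"dz":0,"rx":0,"ry":0,"rz":0,"hand":0.085}]'
python3 - <<'E'
from h import *
w=cam("wrist"); cv2.imwrite("pics/w2.png",w["frame"][:,:,::-1])
for c in("orange","blue","red"):
  for k in blobs(w,c)[:3]:
    m=cv2.minEnclosingCircle(k); print(c,m,plane(w,[m[0]],{"red":.054}.get(c,.156))[0].round(4))
E
```

```text
clock: 3.02
position: [0.5507, -0.0217, 0.2308]
ee_rot: [-0.0, 0.708, 0.706, -0.0]
contact_force: [0.3, 0.9, 0.9]
width: 0.0854
gripper_force: 0.0
orange ((315.5, 254.0), 39.028934478759766) [ 0.5499 -0.019   0.156 ]
orange ((316.8446960449219, 202.167236328125), 44.53898239135742) [0.5507 0.0101 0.156 ]
blue ((303.3010559082031, 99.91922760009766), 42.45121765136719) [0.5441 0.0614 0.156 ]
red ((395.4126892089844, 146.9337158203125), 33.90087127685547) [0.6092 0.029  0.054 ]
```

View pics/w2.png

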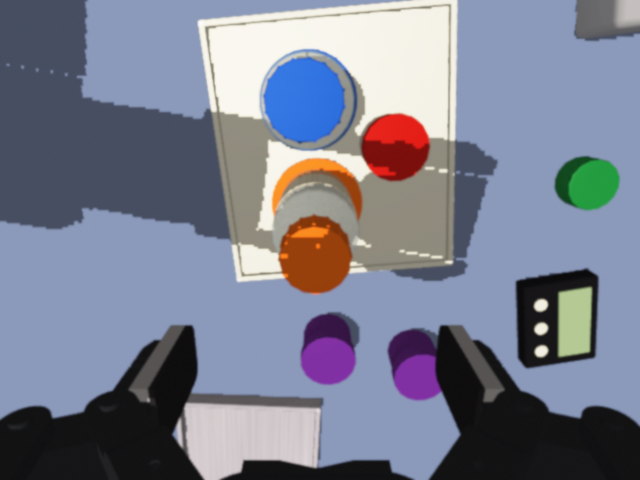

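The wrist view confirms it: orange cap at (315,254), blue cap at (303,100), red jar at (395,147), and all agree with the top-view positions within 2–3 mm. Next I descend on the orange cap and close.

```bash
python3 -m pendant '[{"dx":0,"dy":-0.0005,"dz":0.022,"rx":0,"ry":0,"rz":0,"hand":0.085},{"dx":0,"dy":0,"dz":0.022,"rx":0,"ry":0,"rz":0,"hand":0.085},{"dx":0,"dy":0,"dz":0.022,"rx":0,"ry":0,"rz":0,"hand":0.085},{"dx":0,"dy":0,"dz":0.022,"rx":0,"ry":0,"rz":0,"hand":0.085},{"dx":0,"dy":0,"dz":0.015,"rx":0,"ry":0,"rz":0,"hand":0.085},{"dx":0,"dy":0,"dz":0.007,"rx":0,"ry":0,"rz":0,"hand":0.085},{"dx":0,"dy":0,"dz":0,"rx":0,"ry":0,"rz":0,"hand":0.085},{"dx":0,"dy":0,"dz":0,"rx":0,"ry":0,"rz":0,"hand":0.055},{"dx":0,"dy":0,"dz":0,"rx":0,"ry":0,"rz":0,"hand":0.048},{"dx":0,"dy":0,"dz":0,"rx":0,"ry":0,"rz":0,"hand":0.045},{"dx":0,"dy":0,"dz":0,"rx":0,"ry":0,"rz":0,"hand":0.042},{"dx":0,"dy":0,"dz":0,"rx":0,"ry":0,"rz":0,"hand":0.039}]' 35
python3 -m pendant '[{"dx":0,"dy":0,"dz":0,"rx":0,"ry":0,"rz":0,"hand":0.03},{"dx":0,"dy":0,"dz":0,"rx":0,"ry":0,"rz":0,"hand":0.02},{"dx":0,"dy":0,"dz":0,"rx":0,"ry":0,"rz":0,"hand":0.02},{"dx":0,"dy":0,"dz":0,"rx":0,"ry":0,"rz":0,"hand":0.02}]' 35
```

```text
clock: 4.07
position: [0.5501, -0.0203, 0.1224]
ee_rot: [0.001, 0.707, 0.707, 0.001]
contact_force: [-0.5, 0.6, 2.9]
width: 0.0391
gripper_force: 20.8
clock: 4.4
position: [0.5501, -0.0203, 0.1225]
ee_rot: [0.001, 0.707, 0.707, 0.001]
contact_force: [-1.3, 0.9, 6.4]
width: 0.0394
gripper_force: 34.7
```

```bash
python3 -m pendant '[{"dx":0,"dy":0,"dz":-0.005,"rx":0,"ry":0,"rz":0,"hand":0.02},{"dx":0,"dy":0,"dz":-0.01,"rx":0,"ry":0,"rz":0,"hand":0.02},{"dx":0,"dy":0,"dz":-0.02,"rx":0,"ry":0,"rz":0,"hand":0.02},{"dx":0,"dy":0,"dz":-0.02,"rx":0,"ry":0,"rz":0,"hand":0.02},{"dx":0,"dy":0,"dz":-0.02,"rx":0,"ry":0,"rz":0,"hand":0.02},{"dx":0,"dy":0,"dz":-0.015,"rx":0,"ry":0,"rz":0,"hand":0.02},{"dx":0,"dy":0,"dz":-0.01,"rx":0,"ry":0,"rz":0,"hand":0.02},{"dx":0,"dy":0,"dz":0,"rx":0,"ry":0,"rz":0,"hand":0.02},{"dx":-0.005,"dy":-0.001,"dz":0,"rx":0,"ry":0,"rz":0,"hand":0.02},{"dx":-0.012,"dy":-0.0025,"dz":0,"rx":0,"ry":0,"rz":0,"hand":0.02},{"dx":-0.02,"dy":-0.004,"dz":0,"rx":0,"ry":0,"rz":0,"hand":0.02},{"dx":-0.025,"dy":-0.005,"dz":0,"rx":0,"ry":0,"rz":0,"hand":0.02}]'
python3 -m pendant '[{"dx":-0.025,"dy":-0.0055,"dz":0,"rx":0,"ry":0,"rz":0,"hand":0.02},{"dx":-0.025,"dy":-0.0055,"dz":0,"rx":0,"ry":0,"rz":0,"hand":0.02},{"dx":-0.025,"dy":-0.0055,"dz":0,"rx":0,"ry":0,"rz":0,"hand":0.02},{"dx":-0.025,"dy":-0.0055,"dz":0,"rx":0,"ry":0,"rz":0,"hand":0.02},{"dx":-0.025,"dy":-0.0055,"dz":0,"rx":0,"ry":0,"rz":0,"hand":0.02},{"dx":-0.025,"dy":-0.0055,"dz":0,"rx":0,"ry":0,"rz":0,"hand":0.02},{"dx":-0.025,"dy":-0.0055,"dz":0,"rx":0,"ry":0,"rz":0,"hand":0.02},{"dx":-0.025,"dy":-0.0055,"dz":0,"rx":0,"ry":0,"rz":0,"hand":0.02},{"dx":-0.025,"dy":-0.0055,"dz":0,"rx":0,"ry":0,"rz":0,"hand":0.02},{"dx":-0.025,"dy":-0.0055,"dz":0,"rx":0,"ry":0,"rz":0,"hand":0.02},{"dx":-0.02,"dy":-0.0045,"dz":0,"rx":0,"ry":0,"rz":0,"hand":0.02},{"dx":-0.015,"dy":-0.003,"dz":0,"rx":0,"ry":0,"rz":0,"hand":0.02}]'
python3 -m pendant '[{"dx":-0.009,"dy":-0.002,"dz":0,"rx":0,"ry":0,"rz":0,"hand":0.02},{"dx":-0.005,"dy":-0.001,"dz":0,"rx":0,"ry":0,"rz":0,"hand":0.02},{"dx":0,"dy":0,"dz":0,"rx":0,"ry":0,"rz":0,"hand":0.02},{"dx":0,"dy":0,"dz":0,"rx":0,"ry":0,"rz":0,"hand":0.02}]'
```

```text
clock: 5.4
position: [0.536, -0.0826, 0.2197]
ee_rot: [-0.001, 0.706, 0.708, -0.001]
contact_force: [0.5, -0.3, -2.6]
width: 0.0394
gripper_force: 35.9
clock: 6.4
position: [0.4728, -0.3697, 0.2195]
ee_rot: [-0.001, 0.707, 0.707, -0.001]
contact_force: [0.5, -0.1, -2.1]
width: 0.0392
gripper_force: 35.9
clock: 6.73
position: [0.4719, -0.3805, 0.2209]
ee_rot: [-0.001, 0.707, 0.707, 0.0]
contact_force: [-1.4, 0.9, -1.9]
width: 0.039
gripper_force: 35.9
```

```bash
python3 -m pendant '[{"dx":0,"dy":0,"dz":0.01,"rx":0,"ry":0,"rz":0,"hand":0.02},{"dx":0,"dy":0,"dz":0.02,"rx":0,"ry":0,"rz":0,"hand":0.02},{"dx":0,"dy":0,"dz":0.02,"rx":0,"ry":0,"rz":0,"hand":0.02},{"dx":0,"dy":0,"dz":0.02,"rx":0,"ry":0,"rz":0,"hand":0.02},{"dx":0,"dy":0,"dz":0.015,"rx":0,"ry":0,"rz":0,"hand":0.02},{"dx":0,"dy":0,"dz":0.008,"rx":0,"ry":0,"rz":0,"hand":0.02},{"dx":0,"dy":0,"dz":0.004,"rx":0,"ry":0,"rz":0,"hand":0.02},{"dx":0,"dy":0,"dz":0.002,"rx":0,"ry":0,"rz":0,"hand":0.02},{"dx":0,"dy":0,"dz":0,"rx":0,"ry":0,"rz":0,"hand":0.02},{"dx":0,"dy":0,"dz":0,"rx":0,"ry":0,"rz":0,"hand":0.02}]'
python3 -m pendant '[{"dx":0,"dy":0,"dz":0.001,"rx":0,"ry":0,"rz":0,"hand":0.02},{"dx":0,"dy":0,"dz":0.001,"rx":0,"ry":0,"rz":0,"hand":0.02},{"dx":0,"dy":0,"dz":0,"rx":0,"ry":0,"rz":0,"hand":0.02}]'
```

```text
clock: 7.57
position: [0.4725, -0.3816, 0.1232]
ee_rot: [0.001, 0.707, 0.708, 0.0]
contact_force: [-0.3, -0.8, -2.6]
width: 0.0391
gripper_force: 35.8
clock: 7.82
position: [0.472, -0.3815, 0.1206]
ee_rot: [0.0, 0.707, 0.707, 0.0]
contact_force: [0.8, 0.5, -1.8]
width: 0.0393
gripper_force: 35.8
```

```bash
python3 -m pendant '[{"dx":0,"dy":0,"dz":0.001,"rx":0,"ry":0,"rz":0,"hand":0.02},{"dx":0,"dy":0,"dz":0.001,"rx":0,"ry":0,"rz":0,"hand":0.02},{"dx":0,"dy":0,"dz":0,"rx":0,"ry":0,"rz":0,"hand":0.02}]'
python3 -m pendant '[{"dx":0,"dy":0,"dz":0.001,"rx":0,"ry":0,"rz":0,"hand":0.02},{"dx":0,"dy":0,"dz":0,"rx":0,"ry":0,"rz":0,"hand":0.02}]'
```

```text
clock: 8.07
position: [0.4718, -0.3812, 0.1181]
ee_rot: [-0.0, 0.707, 0.707, 0.0]
contact_force: [0.1, -0.5, -1.8]
width: 0.0388
gripper_force: 35.8
clock: 8.23
position: [0.472, -0.3814, 0.1176]
ee_rot: [0.0, 0.707, 0.707, -0.0]
contact_force: [-0.6, 0.0, 0.2]
width: 0.0388
gripper_force: 36.0
```

```bash
python3 -m pendant '[{"dx":0,"dy":0,"dz":0.0007,"rx":0,"ry":0,"rz":0,"hand":0.02},{"dx":0,"dy":0,"dz":0,"rx":0,"ry":0,"rz":0,"hand":0.04},{"dx":0,"dy":0,"dz":0,"rx":0,"ry":0,"rz":0,"hand":0.045},{"dx":0,"dy":0,"dz":0,"rx":0,"ry":0,"rz":0,"hand":0.06},{"dx":0,"dy":0,"dz":0,"rx":0,"ry":0,"rz":0,"hand":0.085},{"dx":0,"dy":0,"dz":0,"rx":0,"ry":0,"rz":0,"hand":0.085},{"dx":0,"dy":0,"dz":0,"rx":0,"ry":0,"rz":0,"hand":0.085},{"dx":0,"dy":0,"dz":-0.01,"rx":0,"ry":0,"rz":0,"hand":0.085},{"dx":0,"dy":0,"dz":-0.025,"rx":0,"ry":0,"rz":0,"hand":0.085},{"dx":0,"dy":0,"dz":-0.03,"rx":0,"ry":0,"rz":0,"hand":0.085},{"dx":0,"dy":0,"dz":-0.025,"rx":0,"ry":0,"rz":0,"hand":0.085},{"dx":0,"dy":0,"dz":-0.01,"rx":0,"ry":0,"rz":0,"hand":0.085}]'
python3 -m pendant '[{"dx":0.02,"dy":0.0035,"dz":0,"rx":0,"ry":0,"rz":0,"hand":0.085},{"dx":0.03,"dy":0.005,"dz":0,"rx":0,"ry":0,"rz":0,"hand":0.085},{"dx":0.03,"dy":0.005,"dz":0,"rx":0,"ry":0,"rz":0,"hand":0.085},{"dx":0.03,"dy":0.005,"dz":0,"rx":0,"ry":0,"rz":0,"hand":0.085},{"dx":0.03,"dy":0.005,"dz":0,"rx":0,"ry":0,"rz":0,"hand":0.085},{"dx":0.03,"dy":0.005,"dz":0,"rx":0,"ry":0,"rz":0,"hand":0.085},{"dx":0.03,"dy":0.005,"dz":0,"rx":0,"ry":0,"rz":0,"hand":0.085},{"dx":0.03,"dy":0.005,"dz":0,"rx":0,"ry":0,"rz":0,"hand":0.085},{"dx":0.03,"dy":0.005,"dz":0,"rx":0,"ry":0,"rz":0,"hand":0.085},{"dx":0.03,"dy":0.005,"dz":0,"rx":0,"ry":0,"rz":0,"hand":0.085},{"dx":0.03,"dy":0.005,"dz":0,"rx":0,"ry":0,"rz":0,"hand":0.085},{"dx":0.03,"dy":0.005,"dz":0,"rx":0,"ry":0,"rz":0,"hand":0.085}]'
python3 -m pendant '[{"dx":0.03,"dy":0.005,"dz":0,"rx":0,"ry":0,"rz":0,"hand":0.085},{"dx":0.03,"dy":0.005,"dz":0,"rx":0,"ry":0,"rz":0,"hand":0.085},{"dx":0.02,"dy":0.004,"dz":0,"rx":0,"ry":0,"rz":0,"hand":0.085},{"dx":0.0125,"dy":0.0005,"dz":0,"rx":0,"ry":0,"rz":0,"hand":0.085},{"dx":0,"dy":0,"dz":0,"rx":0,"ry":0,"rz":0,"hand":0.085},{"dx":0,"dy":0,"dz":0,"rx":0,"ry":0,"rz":0,"hand":0.085}]'
python3 - <<'E'
from h import *
w=cam("wrist")
for k in blobs(w,"blue")[:2]:
    m=cv2.minEnclosingCircle(k); print(m,plane(w,[m[0]],.156)[0].round(4))
t=cam("top"); cv2.imwrite("pics/t3.png",t["frame"][:,:,::-1])
E
```

```text
clock: 9.23
position: [0.4734, -0.3827, 0.2214]
ee_rot: [0.004, 0.707, 0.707, 0.0]
contact_force: [1.3, -1.1, 0.3]
width: 0.0848
gripper_force: 0.0
clock: 10.23
position: [0.5298, -0.0297, 0.2164]
ee_rot: [-0.0, 0.707, 0.707, -0.0]
contact_force: [1.3, 0.1, -0.2]
width: 0.0849
gripper_force: 0.0
clock: 10.73
position: [0.5441, 0.061, 0.2164]
ee_rot: [0.0, 0.706, 0.708, -0.001]
contact_force: [0.5, -1.2, -0.8]
width: 0.0854
gripper_force: 0.0
((317.4684753417969, 260.99566650390625), 40.376468658447266) [0.5444 0.065  0.156 ]
((316.2298583984375, 201.85458374023438), 45.95758056640625) [0.5437 0.0962 0.156 ]
```

View pics/t3.png

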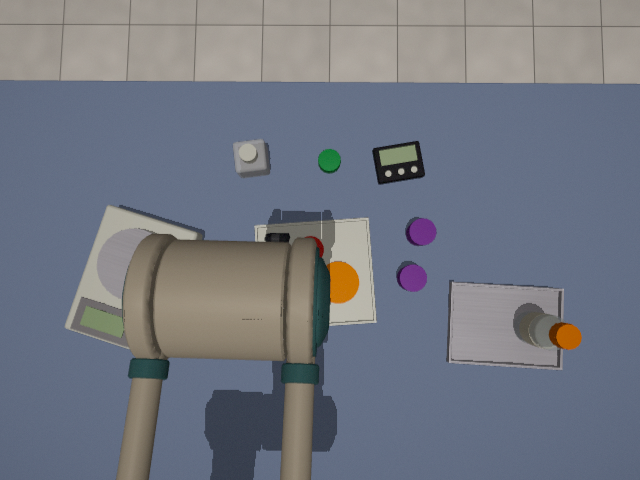

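The orange bottle stands in the tray, cap at about (566,337), and the purple jars and bystanders have not moved. Next I grasp the blue cap.

```bash
python3 -m pendant '[{"dx":0.001,"dy":0.0005,"dz":0.022,"rx":0,"ry":0,"rz":0,"hand":0.085},{"dx":0,"dy":0,"dz":0.022,"rx":0,"ry":0,"rz":0,"hand":0.085},{"dx":0,"dy":0,"dz":0.022,"rx":0,"ry":0,"rz":0,"hand":0.085},{"dx":0,"dy":0,"dz":0.015,"rx":0,"ry":0,"rz":0,"hand":0.085},{"dx":0,"dy":0,"dz":0.009,"rx":0,"ry":0,"rz":0,"hand":0.085},{"dx":0,"dy":0,"dz":0.004,"rx":0,"ry":0,"rz":0,"hand":0.085},{"dx":0,"dy":0,"dz":0,"rx":0,"ry":0,"rz":0,"hand":0.085},{"dx":0,"dy":0,"dz":0,"rx":0,"ry":0,"rz":0,"hand":0.055},{"dx":0,"dy":0,"dz":0,"rx":0,"ry":0,"rz":0,"hand":0.048},{"dx":0,"dy":0,"dz":0,"rx":0,"ry":0,"rz":0,"hand":0.045},{"dx":0,"dy":0,"dz":0,"rx":0,"ry":0,"rz":0,"hand":0.042},{"dx":0,"dy":0,"dz":0,"rx":0,"ry":0,"rz":0,"hand":0.039}]' 35
python3 -m pendant '[{"dx":0,"dy":0,"dz":0,"rx":0,"ry":0,"rz":0,"hand":0.03},{"dx":0,"dy":0,"dz":0,"rx":0,"ry":0,"rz":0,"hand":0.02},{"dx":0,"dy":0,"dz":0,"rx":0,"ry":0,"rz":0,"hand":0.02},{"dx":0,"dy":0,"dz":0,"rx":0,"ry":0,"rz":0,"hand":0.02}]' 35
```

```text
clock: 11.83
position: [0.5453, 0.0623, 0.1235]
ee_rot: [0.0, 0.707, 0.708, 0.0]
contact_force: [-0.8, 0.6, 3.6]
width: 0.0395
gripper_force: 20.6
clock: 12.17
position: [0.5453, 0.0623, 0.1235]
ee_rot: [0.0, 0.707, 0.708, 0.0]
contact_force: [-1.3, 0.0, 5.9]
width: 0.0393
gripper_force: 34.8
```

```bash
python3 -m pendant '[{"dx":0,"dy":0,"dz":-0.005,"rx":0,"ry":0,"rz":0,"hand":0.02},{"dx":0,"dy":0,"dz":-0.01,"rx":0,"ry":0,"rz":0,"hand":0.02},{"dx":0,"dy":0,"dz":-0.02,"rx":0,"ry":0,"rz":0,"hand":0.02},{"dx":0,"dy":0,"dz":-0.02,"rx":0,"ry":0,"rz":0,"hand":0.02},{"dx":0,"dy":0,"dz":-0.02,"rx":0,"ry":0,"rz":0,"hand":0.02},{"dx":0,"dy":0,"dz":-0.015,"rx":0,"ry":0,"rz":0,"hand":0.02},{"dx":0,"dy":0,"dz":-0.01,"rx":0,"ry":0,"rz":0,"hand":0.02},{"dx":0,"dy":0,"dz":0,"rx":0,"ry":0,"rz":0,"hand":0.02},{"dx":-0.005,"dy":-0.001,"dz":0,"rx":0,"ry":0,"rz":0,"hand":0.02},{"dx":-0.012,"dy":-0.0025,"dz":0,"rx":0,"ry":0,"rz":0,"hand":0.02},{"dx":-0.02,"dy":-0.004,"dz":0,"rx":0,"ry":0,"rz":0,"hand":0.02},{"dx":-0.025,"dy":-0.005,"dz":0,"rx":0,"ry":0,"rz":0,"hand":0.02}]'
python3 -m pendant '[{"dx":-0.025,"dy":-0.005,"dz":0,"rx":0,"ry":0,"rz":0,"hand":0.02},{"dx":-0.025,"dy":-0.005,"dz":0,"rx":0,"ry":0,"rz":0,"hand":0.02},{"dx":-0.025,"dy":-0.005,"dz":0,"rx":0,"ry":0,"rz":0,"hand":0.02},{"dx":-0.025,"dy":-0.005,"dz":0,"rx":0,"ry":0,"rz":0,"hand":0.02},{"dx":-0.025,"dy":-0.005,"dz":0,"rx":0,"ry":0,"rz":0,"hand":0.02},{"dx":-0.025,"dy":-0.005,"dz":0,"rx":0,"ry":0,"rz":0,"hand":0.02},{"dx":-0.025,"dy":-0.005,"dz":0,"rx":0,"ry":0,"rz":0,"hand":0.02},{"dx":-0.025,"dy":-0.005,"dz":0,"rx":0,"ry":0,"rz":0,"hand":0.02},{"dx":-0.025,"dy":-0.005,"dz":0,"rx":0,"ry":0,"rz":0,"hand":0.02},{"dx":-0.025,"dy":-0.005,"dz":0,"rx":0,"ry":0,"rz":0,"hand":0.02},{"dx":-0.02,"dy":-0.003,"dz":0,"rx":0,"ry":0,"rz":0,"hand":0.02},{"dx":-0.01,"dy":-0.001,"dz":0,"rx":0,"ry":0,"rz":0,"hand":0.02}]'
python3 -m pendant '[{"dx":-0.006,"dy":-0.001,"dz":0,"rx":0,"ry":0,"rz":0,"hand":0.02},{"dx":0,"dy":0,"dz":0,"rx":0,"ry":0,"rz":0,"hand":0.02},{"dx":0,"dy":0,"dz":0,"rx":0,"ry":0,"rz":0,"hand":0.02}]'
```

```text
clock: 13.17
position: [0.5314, -0.0003, 0.221]
ee_rot: [-0.001, 0.706, 0.708, -0.001]
contact_force: [0.4, -0.9, -2.1]
width: 0.0392
gripper_force: 35.8
clock: 14.17
position: [0.4768, -0.2828, 0.221]
ee_rot: [-0.001, 0.708, 0.706, -0.001]
contact_force: [0.1, 0.3, -2.5]
width: 0.0392
gripper_force: 35.8
clock: 14.42
position: [0.4774, -0.2851, 0.222]
ee_rot: [-0.001, 0.707, 0.707, 0.0]
contact_force: [-0.9, 0.3, -2.1]
width: 0.0393
gripper_force: 35.8
```

```bash
python3 - <<'E'
from h import *
t=cam("top")
k=[q for q in blobs(t,"orange") if q[:,0,0].mean()>450][0]; m=cv2.minEnclosingCircle(k); print(m,plane(t,[m[0]],.151))
E
```

```text
Traceback (most recent call last):
IndexError: list index out of range
```

```bash
python3 -m pendant '[{"dx":0,"dy":0,"dz":0.01,"rx":0,"ry":0,"rz":0,"hand":0.02},{"dx":0,"dy":0,"dz":0.02,"rx":0,"ry":0,"rz":0,"hand":0.02},{"dx":0,"dy":0,"dz":0.02,"rx":0,"ry":0,"rz":0,"hand":0.02},{"dx":0,"dy":0,"dz":0.02,"rx":0,"ry":0,"rz":0,"hand":0.02},{"dx":0,"dy":0,"dz":0.015,"rx":0,"ry":0,"rz":0,"hand":0.02},{"dx":0,"dy":0,"dz":0.008,"rx":0,"ry":0,"rz":0,"hand":0.02},{"dx":0,"dy":0,"dz":0.004,"rx":0,"ry":0,"rz":0,"hand":0.02},{"dx":0,"dy":0,"dz":0.002,"rx":0,"ry":0,"rz":0,"hand":0.02},{"dx":0,"dy":0,"dz":0.001,"rx":0,"ry":0,"rz":0,"hand":0.02},{"dx":0,"dy":0,"dz":0,"rx":0,"ry":0,"rz":0,"hand":0.02}]'
python3 -m pendant '[{"dx":0,"dy":0,"dz":0.001,"rx":0,"ry":0,"rz":0,"hand":0.02},{"dx":0,"dy":0,"dz":0.001,"rx":0,"ry":0,"rz":0,"hand":0.02},{"dx":0,"dy":0,"dz":0,"rx":0,"ry":0,"rz":0,"hand":0.02}]'
```

```text
clock: 15.3
position: [0.4784, -0.286, 0.1232]
ee_rot: [0.001, 0.707, 0.708, 0.0]
contact_force: [-0.5, -0.1, -2.3]
width: 0.0394
gripper_force: 35.7
clock: 15.55
position: [0.4779, -0.286, 0.1209]
ee_rot: [0.0, 0.707, 0.707, 0.0]
contact_force: [0.4, 0.6, -2.2]
width: 0.0393
gripper_force: 35.7
```

```bash
python3 -m pendant '[{"dx":0,"dy":0,"dz":0.001,"rx":0,"ry":0,"rz":0,"hand":0.02},{"dx":0,"dy":0,"dz":0.001,"rx":0,"ry":0,"rz":0,"hand":0.02},{"dx":0,"dy":0,"dz":0,"rx":0,"ry":0,"rz":0,"hand":0.02}]'
python3 -m pendant '[{"dx":0,"dy":0,"dz":0.0007,"rx":0,"ry":0,"rz":0,"hand":0.02},{"dx":0,"dy":0,"dz":0,"rx":0,"ry":0,"rz":0,"hand":0.02}]'
```

```text
clock: 15.8
position: [0.4779, -0.2859, 0.1186]
ee_rot: [0.0, 0.707, 0.707, 0.0]
contact_force: [-0.1, 0.6, -1.9]
width: 0.0391
gripper_force: 35.9
clock: 15.97
position: [0.4779, -0.2861, 0.1186]
ee_rot: [0.0, 0.707, 0.707, -0.0]
contact_force: [-0.9, 0.2, 3.3]
width: 0.0389
gripper_force: 36.2
```

```bash
python3 -m pendant '[{"dx":0,"dy":0,"dz":0,"rx":0,"ry":0,"rz":0,"hand":0.04},{"dx":0,"dy":0,"dz":0,"rx":0,"ry":0,"rz":0,"hand":0.045},{"dx":0,"dy":0,"dz":0,"rx":0,"ry":0,"rz":0,"hand":0.06},{"dx":0,"dy":0,"dz":0,"rx":0,"ry":0,"rz":0,"hand":0.085},{"dx":0,"dy":0,"dz":0,"rx":0,"ry":0,"rz":0,"hand":0.085},{"dx":0,"dy":0,"dz":0,"rx":0,"ry":0,"rz":0,"hand":0.085},{"dx":0,"dy":0,"dz":-0.01,"rx":0,"ry":0,"rz":0,"hand":0.085},{"dx":0,"dy":0,"dz":-0.025,"rx":0,"ry":0,"rz":0,"hand":0.085},{"dx":0,"dy":0,"dz":-0.03,"rx":0,"ry":0,"rz":0,"hand":0.085},{"dx":0,"dy":0,"dz":-0.025,"rx":0,"ry":0,"rz":0,"hand":0.085},{"dx":0,"dy":0,"dz":-0.01,"rx":0,"ry":0,"rz":0,"hand":0.085},{"dx":0,"dy":0,"dz":0,"rx":0,"ry":0,"rz":0,"hand":0.085}]'
python3 -m pendant '[{"dx":0.016,"dy":0.007,"dz":0,"rx":0,"ry":0,"rz":0,"hand":0.085},{"dx":0.028,"dy":0.012,"dz":0,"rx":0,"ry":0,"rz":0,"hand":0.085},{"dx":0.028,"dy":0.012,"dz":0,"rx":0,"ry":0,"rz":0,"hand":0.085},{"dx":0.028,"dy":0.012,"dz":0,"rx":0,"ry":0,"rz":0,"hand":0.085},{"dx":0.028,"dy":0.012,"dz":0,"rx":0,"ry":0,"rz":0,"hand":0.085},{"dx":0.028,"dy":0.012,"dz":0,"rx":0,"ry":0,"rz":0,"hand":0.085},{"dx":0.028,"dy":0.012,"dz":0,"rx":0,"ry":0,"rz":0,"hand":0.085},{"dx":0.028,"dy":0.012,"dz":0,"rx":0,"ry":0,"rz":0,"hand":0.085},{"dx":0.028,"dy":0.012,"dz":0,"rx":0,"ry":0,"rz":0,"hand":0.085},{"dx":0.028,"dy":0.012,"dz":0,"rx":0,"ry":0,"rz":0,"hand":0.085},{"dx":0.028,"dy":0.012,"dz":0,"rx":0,"ry":0,"rz":0,"hand":0.085},{"dx":0.019,"dy":0.0055,"dz":0,"rx":0,"ry":0,"rz":0,"hand":0.085}]'
python3 -m pendant '[{"dx":0,"dy":0,"dz":0.0,"rx":0,"ry":0,"rz":0,"hand":0.085},{"dx":0,"dy":0,"dz":0,"rx":0,"ry":0,"rz":0,"hand":0.085}]'
python3 - <<'E'
from h import *
w=cam("wrist"); cv2.imwrite("pics/w4.png",w["frame"][:,:,::-1])
m=cv2.minEnclosingCircle(blobs(w,"red")[0]); print(m,plane(w,[m[0]],.054)[0].round(4))
for c in("blue","orange"):
  m=cv2.minEnclosingCircle(blobs(w,c)[0]); print("coaster",c,m,plane(w,[m[0]],.010)[0].round(4))
t=cam("top"); cv2.imwrite("pics/t4.png",t["frame"][:,:,::-1])
for c in("blue","orange"):
  for k in blobs(t,c):
    m=cv2.minEnclosingCircle(k); print(c,m,plane(t,[m[0]],.151)[0].round(4))
E
```

```text
clock: 16.97
position: [0.4793, -0.2869, 0.2212]
ee_rot: [0.003, 0.707, 0.707, 0.0]
contact_force: [0.1, -0.3, -0.8]
width: 0.0852
gripper_force: 0.0
clock: 17.97
position: [0.6102, 0.0321, 0.2157]
ee_rot: [-0.001, 0.706, 0.708, -0.0]
contact_force: [0.7, 0.1, -0.1]
width: 0.0849
gripper_force: 0.0
clock: 18.13
position: [0.6092, 0.0302, 0.2159]
ee_rot: [-0.001, 0.706, 0.708, -0.001]
contact_force: [0.4, -0.3, 0.2]
width: 0.0847
gripper_force: 0.0
((318.3670959472656, 217.94020080566406), 32.89799880981445) [0.6098 0.0302 0.054 ]
coaster blue ((237.6259307861328, 165.6259307861328), 48.88421630859375) [0.5432 0.0627 0.01  ]
coaster orange ((250.72496032714844, 263.56805419921875), 44.75966262817383) [ 0.5501 -0.0236  0.01  ]
blue ((292.6256103515625, 285.107177734375), 20.506757736206055) [0.5467 0.0522 0.151 ]
blue ((504.2894592285156, 330.7631530761719), 15.062542915344238) [ 0.4795 -0.2818  0.151 ]
orange ((564.6629638671875, 336.0407409667969), 16.454198837280273) [ 0.4726 -0.3757  0.151 ]
orange ((329.5, 281.5), 18.560810089111328) [ 0.5532 -0.0065  0.151 ]
```

View pics/w4.png

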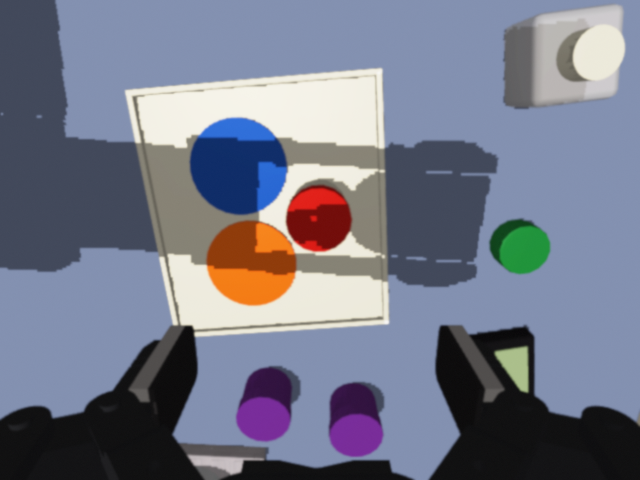

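View pics/t4.png

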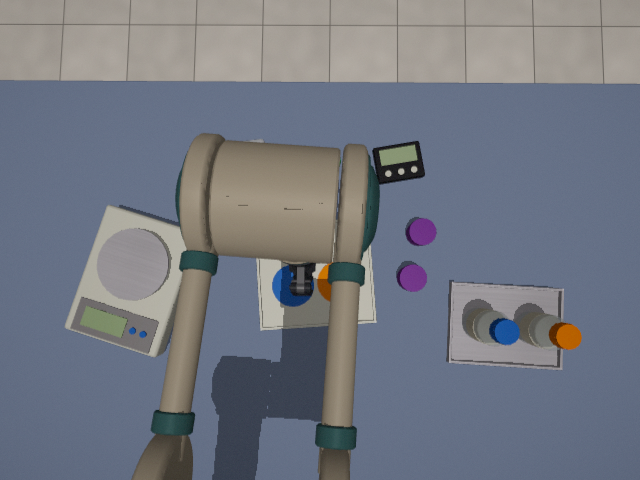

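In the wrist picture the jar is at (318,218), centred under the gripper, and both coasters are bare. The top view shows both bottles upright in the tray, blue cap (506,331), orange cap (566,336). Next I grasp the jar.

```bash
python3 -m pendant '[{"dx":-0.0005,"dy":0.001,"dz":0.02,"rx":0,"ry":0,"rz":0,"hand":0.085},{"dx":0,"dy":0,"dz":0.03,"rx":0,"ry":0,"rz":0,"hand":0.085},{"dx":0,"dy":0,"dz":0.03,"rx":0,"ry":0,"rz":0,"hand":0.085},{"dx":0,"dy":0,"dz":0.03,"rx":0,"ry":0,"rz":0,"hand":0.085},{"dx":0,"dy":0,"dz":0.025,"rx":0,"ry":0,"rz":0,"hand":0.085},{"dx":0,"dy":0,"dz":0.02,"rx":0,"ry":0,"rz":0,"hand":0.085},{"dx":0,"dy":0,"dz":0.015,"rx":0,"ry":0,"rz":0,"hand":0.085},{"dx":0,"dy":0,"dz":0.01,"rx":0,"ry":0,"rz":0,"hand":0.085},{"dx":0,"dy":0,"dz":0.006,"rx":0,"ry":0,"rz":0,"hand":0.085},{"dx":0,"dy":0,"dz":0.003,"rx":0,"ry":0,"rz":0,"hand":0.085},{"dx":0,"dy":0,"dz":0,"rx":0,"ry":0,"rz":0,"hand":0.085},{"dx":0,"dy":0,"dz":0,"rx":0,"ry":0,"rz":0,"hand":0.085}]' 25
python3 -m pendant '[{"dx":0,"dy":0,"dz":0,"rx":0,"ry":0,"rz":0,"hand":0.065},{"dx":0,"dy":0,"dz":0,"rx":0,"ry":0,"rz":0,"hand":0.058},{"dx":0,"dy":0,"dz":0,"rx":0,"ry":0,"rz":0,"hand":0.055},{"dx":0,"dy":0,"dz":0,"rx":0,"ry":0,"rz":0,"hand":0.052},{"dx":0,"dy":0,"dz":0,"rx":0,"ry":0,"rz":0,"hand":0.049},{"dx":0,"dy":0,"dz":0,"rx":0,"ry":0,"rz":0,"hand":0.04},{"dx":0,"dy":0,"dz":0,"rx":0,"ry":0,"rz":0,"hand":0.03},{"dx":0,"dy":0,"dz":0,"rx":0,"ry":0,"rz":0,"hand":0.03},{"dx":0,"dy":0,"dz":0,"rx":0,"ry":0,"rz":0,"hand":0.03}]' 25
```

```text
clock: 19.23
position: [0.6117, 0.0285, 0.0297]
ee_rot: [0.001, 0.707, 0.707, 0.001]
contact_force: [0.4, -0.3, 0.5]
width: 0.085
gripper_force: 0.0
clock: 19.98
position: [0.611, 0.0289, 0.0295]
ee_rot: [0.0, 0.707, 0.707, 0.0]
contact_force: [-2.1, 0.3, 6.1]
width: 0.0491
gripper_force: 25.3
```

```bash
python3 -m pendant '[{"dx":0,"dy":0,"dz":-0.004,"rx":0,"ry":0,"rz":0,"hand":0.03},{"dx":0,"dy":0,"dz":-0.008,"rx":0,"ry":0,"rz":0,"hand":0.03},{"dx":0,"dy":0,"dz":-0.015,"rx":0,"ry":0,"rz":0,"hand":0.03},{"dx":0,"dy":0,"dz":-0.02,"rx":0,"ry":0,"rz":0,"hand":0.03},{"dx":0,"dy":0,"dz":-0.02,"rx":0,"ry":0,"rz":0,"hand":0.03},{"dx":0,"dy":0,"dz":-0.02,"rx":0,"ry":0,"rz":0,"hand":0.03},{"dx":0,"dy":0,"dz":-0.02,"rx":0,"ry":0,"rz":0,"hand":0.03},{"dx":0,"dy":0,"dz":-0.015,"rx":0,"ry":0,"rz":0,"hand":0.03},{"dx":0,"dy":0,"dz":-0.008,"rx":0,"ry":0,"rz":0,"hand":0.03},{"dx":0,"dy":0,"dz":0,"rx":0,"ry":0,"rz":0,"hand":0.03},{"dx":0,"dy":0,"dz":0,"rx":0,"ry":0,"rz":0,"hand":0.03}]'
python3 -m pendant '[{"dx":0.005,"dy":-0.0005,"dz":0,"rx":0,"ry":0,"rz":0,"hand":0.03},{"dx":0.012,"dy":-0.0012,"dz":0,"rx":0,"ry":0,"rz":0,"hand":0.03},{"dx":0.02,"dy":-0.002,"dz":0,"rx":0,"ry":0,"rz":0,"hand":0.03},{"dx":0.025,"dy":-0.0025,"dz":0,"rx":0,"ry":0,"rz":0,"hand":0.03},{"dx":0.025,"dy":-0.0025,"dz":0,"rx":0,"ry":0,"rz":0,"hand":0.03},{"dx":0.025,"dy":-0.0025,"dz":0,"rx":0,"ry":0,"rz":0,"hand":0.03},{"dx":0.025,"dy":-0.0025,"dz":0,"rx":0,"ry":0,"rz":0,"hand":0.03},{"dx":0.025,"dy":-0.0025,"dz":0,"rx":0,"ry":0,"rz":0,"hand":0.03},{"dx":0.025,"dy":-0.0025,"dz":0,"rx":0,"ry":0,"rz":0,"hand":0.03},{"dx":0.025,"dy":-0.0025,"dz":0,"rx":0,"ry":0,"rz":0,"hand":0.03},{"dx":0.025,"dy":-0.0025,"dz":0,"rx":0,"ry":0,"rz":0,"hand":0.03},{"dx":0.025,"dy":-0.0025,"dz":0,"rx":0,"ry":0,"rz":0,"hand":0.03}]'
python3 -m pendant '[{"dx":0.025,"dy":-0.0025,"dz":0,"rx":0,"ry":0,"rz":0,"hand":0.03},{"dx":0.018,"dy":-0.0018,"dz":0,"rx":0,"ry":0,"rz":0,"hand":0.03},{"dx":0.008,"dy":-0.001,"dz":0,"rx":0,"ry":0,"rz":0,"hand":0.03},{"dx":0.004,"dy":-0.001,"dz":0,"rx":0,"ry":0,"rz":0,"hand":0.03},{"dx":0,"dy":0,"dz":0,"rx":0,"ry":0,"rz":0,"hand":0.03},{"dx":0,"dy":0,"dz":0,"rx":0,"ry":0,"rz":0,"hand":0.03}]'
python3 - <<'E'
from h import *
w=cam("wrist"); s=cam("scene"); cv2.imwrite("pics/p5.png",np.hstack([cv2.resize(w["frame"],(400,300)),cv2.resize(s["frame"][150:390,280:600],(400,300))])[:,:,::-1])
E
```

```text
clock: 20.9
position: [0.6109, 0.0289, 0.1588]
ee_rot: [0.0, 0.707, 0.707, 0.0]
contact_force: [-0.5, -0.5, -1.3]
width: 0.049
gripper_force: 26.2
clock: 21.9
position: [0.5831, 0.293, 0.1576]
ee_rot: [-0.001, 0.707, 0.708, -0.001]
contact_force: [-0.1, 0.3, -2.9]
width: 0.0493
gripper_force: 26.2
clock: 22.4
position: [0.5779, 0.3451, 0.1584]
ee_rot: [0.0, 0.707, 0.707, -0.001]
contact_force: [-0.3, 1.1, -0.8]
width: 0.0494
gripper_force: 26.2
```

View pics/p5.png

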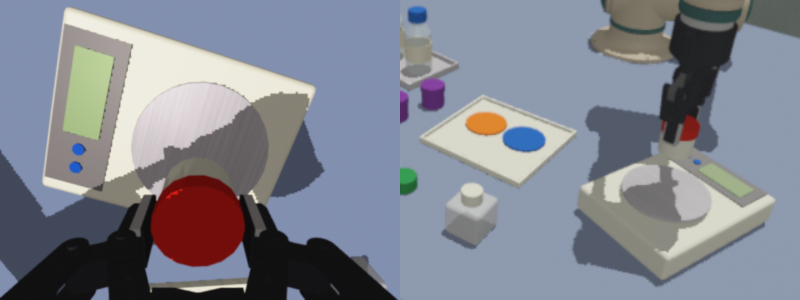

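The jar is held upright by its lid at about (198,221) in the left half. The pan circle is centred at about (200,150) there, which is (320,240) at full size. I'll check this against the top-view measurement.

```bash
python3 - <<'E'
from h import *
w=cam("wrist"); print("pan",plane(w,[(320,240)],.065)[0].round(4))
m=cv2.minEnclosingCircle(blobs(w,"red")[0]); print(m,"lid",plane(w,[m[0]],.183)[0].round(4))
E
```

```text
pan [0.5802 0.3492 0.065 ]
((316.27386474609375, 356.11737060546875), 76.3963851928711) lid [0.5781 0.3472 0.183 ]
```

```bash
python3 -m pendant '[{"dx":0.0015,"dy":0.001,"dz":0.008,"rx":0,"ry":0,"rz":0,"hand":0.03},{"dx":0,"dy":0,"dz":0.015,"rx":0,"ry":0,"rz":0,"hand":0.03},{"dx":0,"dy":0,"dz":0.015,"rx":0,"ry":0,"rz":0,"hand":0.03},{"dx":0,"dy":0,"dz":0.013,"rx":0,"ry":0,"rz":0,"hand":0.03},{"dx":0,"dy":0,"dz":0.008,"rx":0,"ry":0,"rz":0,"hand":0.03},{"dx":0,"dy":0,"dz":0.004,"rx":0,"ry":0,"rz":0,"hand":0.03},{"dx":0,"dy":0,"dz":0.002,"rx":0,"ry":0,"rz":0,"hand":0.03},{"dx":0,"dy":0,"dz":0.001,"rx":0,"ry":0,"rz":0,"hand":0.03},{"dx":0,"dy":0,"dz":0,"rx":0,"ry":0,"rz":0,"hand":0.03},{"dx":0,"dy":0,"dz":0,"rx":0,"ry":0,"rz":0,"hand":0.03}]'
python3 -m pendant '[{"dx":0,"dy":0,"dz":0.001,"rx":0,"ry":0,"rz":0,"hand":0.03},{"dx":0,"dy":0,"dz":0.001,"rx":0,"ry":0,"rz":0,"hand":0.03},{"dx":0,"dy":0,"dz":0,"rx":0,"ry":0,"rz":0,"hand":0.03}]'
python3 -m pendant '[{"dx":0,"dy":0,"dz":0.001,"rx":0,"ry":0,"rz":0,"hand":0.03},{"dx":0,"dy":0,"dz":0,"rx":0,"ry":0,"rz":0,"hand":0.03}]'
```

```text
clock: 23.38
position: [0.5798, 0.3475, 0.0937]
ee_rot: [0.0, 0.707, 0.707, 0.001]
contact_force: [-0.1, 0.6, -0.8]
width: 0.0491
gripper_force: 26.2
clock: 23.63
position: [0.5792, 0.3473, 0.0911]
ee_rot: [0.0, 0.707, 0.707, 0.0]
contact_force: [0.0, -0.8, -0.7]
width: 0.0491
gripper_force: 26.2
clock: 23.8
position: [0.5792, 0.3473, 0.0898]
ee_rot: [-0.0, 0.707, 0.707, -0.0]
contact_force: [0.5, -0.2, -1.7]
width: 0.0491
gripper_force: 26.2
```

```bash
python3 -m pendant '[{"dx":0,"dy":0,"dz":0.001,"rx":0,"ry":0,"rz":0,"hand":0.03},{"dx":0,"dy":0,"dz":0,"rx":0,"ry":0,"rz":0,"hand":0.03}]'
python3 -m pendant '[{"dx":0,"dy":0,"dz":0.0007,"rx":0,"ry":0,"rz":0,"hand":0.03},{"dx":0,"dy":0,"dz":0,"rx":0,"ry":0,"rz":0,"hand":0.03}]'
```

```text
clock: 23.97
position: [0.5791, 0.3472, 0.0887]
ee_rot: [-0.0, 0.707, 0.707, -0.0]
contact_force: [-0.0, -0.4, -1.7]
width: 0.0489
gripper_force: 26.2
clock: 24.13
position: [0.5792, 0.3473, 0.0886]
ee_rot: [0.0, 0.707, 0.707, 0.0]
contact_force: [-1.2, -1.1, 1.1]
width: 0.0491
gripper_force: 26.4
```

```bash
python3 -m pendant '[{"dx":0,"dy":0,"dz":0,"rx":0,"ry":0,"rz":0,"hand":0.05},{"dx":0,"dy":0,"dz":0,"rx":0,"ry":0,"rz":0,"hand":0.055},{"dx":0,"dy":0,"dz":0,"rx":0,"ry":0,"rz":0,"hand":0.065},{"dx":0,"dy":0,"dz":0,"rx":0,"ry":0,"rz":0,"hand":0.085},{"dx":0,"dy":0,"dz":0,"rx":0,"ry":0,"rz":0,"hand":0.085},{"dx":0,"dy":0,"dz":0,"rx":0,"ry":0,"rz":0,"hand":0.085},{"dx":0,"dy":0,"dz":-0.015,"rx":0,"ry":0,"rz":0,"hand":0.085},{"dx":0,"dy":0,"dz":-0.03,"rx":0,"ry":0,"rz":0,"hand":0.085},{"dx":0,"dy":0,"dz":-0.035,"rx":0,"ry":0,"rz":0,"hand":0.085},{"dx":0,"dy":0,"dz":-0.03,"rx":0,"ry":0,"rz":0,"hand":0.085},{"dx":0,"dy":0,"dz":-0.02,"rx":0,"ry":0,"rz":0,"hand":0.085},{"dx":-0.015,"dy":-0.0025,"dz":0,"rx":0,"ry":0,"rz":0,"hand":0.085}]'
python3 -m pendant '[{"dx":-0.03,"dy":-0.005,"dz":0,"rx":0,"ry":0,"rz":0,"hand":0.085},{"dx":-0.03,"dy":-0.005,"dz":0,"rx":0,"ry":0,"rz":0,"hand":0.085},{"dx":-0.03,"dy":-0.005,"dz":0,"rx":0,"ry":0,"rz":0,"hand":0.085},{"dx":-0.03,"dy":-0.005,"dz":0,"rx":0,"ry":0,"rz":0,"hand":0.085},{"dx":-0.03,"dy":-0.005,"dz":0,"rx":0,"ry":0,"rz":0,"hand":0.085},{"dx":-0.03,"dy":-0.005,"dz":0,"rx":0,"ry":0,"rz":0,"hand":0.085},{"dx":-0.03,"dy":-0.005,"dz":0,"rx":0,"ry":0,"rz":0,"hand":0.085},{"dx":-0.03,"dy":-0.005,"dz":0,"rx":0,"ry":0,"rz":0,"hand":0.085},{"dx":-0.03,"dy":-0.005,"dz":0,"rx":0,"ry":0,"rz":0,"hand":0.085},{"dx":-0.03,"dy":-0.005,"dz":0,"rx":0,"ry":0,"rz":0,"hand":0.085},{"dx":-0.03,"dy":-0.005,"dz":0,"rx":0,"ry":0,"rz":0,"hand":0.085},{"dx":-0.03,"dy":-0.005,"dz":0,"rx":0,"ry":0,"rz":0,"hand":0.085}]'
python3 -m pendant '[{"dx":-0.03,"dy":-0.005,"dz":0,"rx":0,"ry":0,"rz":0,"hand":0.085},{"dx":-0.03,"dy":-0.005,"dz":0,"rx":0,"ry":0,"rz":0,"hand":0.085},{"dx":-0.03,"dy":-0.005,"dz":0,"rx":0,"ry":0,"rz":0,"hand":0.085},{"dx":-0.03,"dy":-0.005,"dz":0,"rx":0,"ry":0,"rz":0,"hand":0.085},{"dx":-0.03,"dy":-0.005,"dz":0,"rx":0,"ry":0,"rz":0,"hand":0.085},{"dx":-0.03,"dy":-0.005,"dz":0,"rx":0,"ry":0,"rz":0,"hand":0.085},{"dx":-0.03,"dy":-0.005,"dz":0,"rx":0,"ry":0,"rz":0,"hand":0.085},{"dx":-0.03,"dy":-0.003,"dz":0,"rx":0,"ry":0,"rz":0,"hand":0.085},{"dx":-0.018,"dy":0,"dz":0,"rx":0,"ry":0,"rz":0,"hand":0.085},{"dx":0,"dy":0,"dz":0,"rx":0,"ry":0,"rz":0,"hand":0.085},{"dx":0,"dy":0,"dz":0,"rx":0,"ry":0,"rz":0,"hand":0.085}]'
python3 - <<'E'
from h import *
w=cam("wrist"); 
k=blobs(w,"blue")[0]; m=cv2.minEnclosingCircle(k); print(m,plane(w,[m[0]],.151)[0].round(4))
k=blobs(w,"orange")[0]; m=cv2.minEnclosingCircle(k); print(m,plane(w,[m[0]],.151)[0].round(4))
t=cam("top"); m=cv2.minEnclosingCircle(blobs(t,"red")[0]); print("jar",m,plane(t,[m[0]],.113)[0].round(4))
g=t["frame"][190:370,60:240]; cv2.imwrite("pics/t6.png",np.hstack([cv2.resize(g,(400,400)),cv2.copyMakeBorder(cv2.resize(w["frame"],(400,300)),0,100,0,0,0)])[:,:,::-1])
E
```

```text
clock: 25.13
position: [0.5797, 0.3355, 0.224]
ee_rot: [0.001, 0.706, 0.708, 0.006]
contact_force: [0.6, 0.0, -0.0]
width: 0.085
gripper_force: 0.0
clock: 26.13
position: [0.5155, -0.0294, 0.2173]
ee_rot: [-0.001, 0.707, 0.707, -0.001]
contact_force: [1.5, -0.3, -0.7]
width: 0.085
gripper_force: 0.0
clock: 27.05
position: [0.4782, -0.2862, 0.2171]
ee_rot: [-0.001, 0.708, 0.707, 0.0]
contact_force: [0.1, 0.4, -0.3]
width: 0.0848
gripper_force: 0.0
((314.0, 260.0), 40.31138610839844) [ 0.4766 -0.2837  0.151 ]
((305.7124938964844, 402.68548583984375), 38.3828125) [ 0.4714 -0.3751  0.151 ]
jar ((122.0999984741211, 263.20001220703125), 15.654179573059082) [0.5794 0.3446 0.113 ]
```

View pics/t6.png

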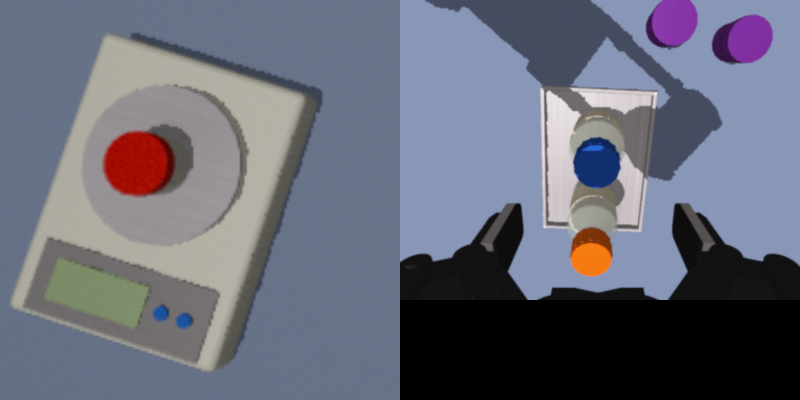

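The jar stands on the pan, lid at (138,163) in the left crop, and its measured position is within a few mm of the pan centre. The right half shows the blue cap centred under the gripper. Next I grasp the blue bottle.

```bash
python3 -m pendant '[{"dx":0,"dy":-0.0005,"dz":0.022,"rx":0,"ry":0,"rz":0,"hand":0.085},{"dx":0,"dy":0,"dz":0.025,"rx":0,"ry":0,"rz":0,"hand":0.085},{"dx":0,"dy":0,"dz":0.022,"rx":0,"ry":0,"rz":0,"hand":0.085},{"dx":0,"dy":0,"dz":0.016,"rx":0,"ry":0,"rz":0,"hand":0.085},{"dx":0,"dy":0,"dz":0.009,"rx":0,"ry":0,"rz":0,"hand":0.085},{"dx":0,"dy":0,"dz":0.004,"rx":0,"ry":0,"rz":0,"hand":0.085},{"dx":0,"dy":0,"dz":0,"rx":0,"ry":0,"rz":0,"hand":0.085},{"dx":0,"dy":0,"dz":0,"rx":0,"ry":0,"rz":0,"hand":0.055},{"dx":0,"dy":0,"dz":0,"rx":0,"ry":0,"rz":0,"hand":0.048},{"dx":0,"dy":0,"dz":0,"rx":0,"ry":0,"rz":0,"hand":0.045},{"dx":0,"dy":0,"dz":0,"rx":0,"ry":0,"rz":0,"hand":0.042},{"dx":0,"dy":0,"dz":0,"rx":0,"ry":0,"rz":0,"hand":0.039}]' 35
python3 -m pendant '[{"dx":0,"dy":0,"dz":0,"rx":0,"ry":0,"rz":0,"hand":0.03},{"dx":0,"dy":0,"dz":0,"rx":0,"ry":0,"rz":0,"hand":0.02},{"dx":0,"dy":0,"dz":0,"rx":0,"ry":0,"rz":0,"hand":0.02},{"dx":0,"dy":0,"dz":0,"rx":0,"ry":0,"rz":0,"hand":0.02}]' 35
```

```text
clock: 28.15
position: [0.4788, -0.2861, 0.1211]
ee_rot: [0.0, 0.707, 0.707, -0.0]
contact_force: [-0.6, -0.4, 2.9]
width: 0.0395
gripper_force: 20.2
clock: 28.48
position: [0.4788, -0.2862, 0.1211]
ee_rot: [0.0, 0.707, 0.707, -0.0]
contact_force: [-1.4, -0.2, 5.4]
width: 0.0389
gripper_force: 34.7
```

```bash
python3 -m pendant '[{"dx":0,"dy":0,"dz":-0.005,"rx":0,"ry":0,"rz":0,"hand":0.02},{"dx":0,"dy":0,"dz":-0.01,"rx":0,"ry":0,"rz":0,"hand":0.02},{"dx":0,"dy":0,"dz":-0.02,"rx":0,"ry":0,"rz":0,"hand":0.02},{"dx":0,"dy":0,"dz":-0.02,"rx":0,"ry":0,"rz":0,"hand":0.02},{"dx":0,"dy":0,"dz":-0.02,"rx":0,"ry":0,"rz":0,"hand":0.02},{"dx":0,"dy":0,"dz":-0.015,"rx":0,"ry":0,"rz":0,"hand":0.02},{"dx":0,"dy":0,"dz":-0.01,"rx":0,"ry":0,"rz":0,"hand":0.02},{"dx":0,"dy":0,"dz":0,"rx":0,"ry":0,"rz":0,"hand":0.02},{"dx":0.005,"dy":0.001,"dz":0,"rx":0,"ry":0,"rz":0,"hand":0.02},{"dx":0.012,"dy":0.0025,"dz":0,"rx":0,"ry":0,"rz":0,"hand":0.02},{"dx":0.02,"dy":0.004,"dz":0,"rx":0,"ry":0,"rz":0,"hand":0.02},{"dx":0.025,"dy":0.005,"dz":0,"rx":0,"ry":0,"rz":0,"hand":0.02}]'
python3 -m pendant '[{"dx":0.025,"dy":0.0048,"dz":0,"rx":0,"ry":0,"rz":0,"hand":0.02},{"dx":0.025,"dy":0.0048,"dz":0,"rx":0,"ry":0,"rz":0,"hand":0.02},{"dx":0.025,"dy":0.0048,"dz":0,"rx":0,"ry":0,"rz":0,"hand":0.02},{"dx":0.025,"dy":0.0048,"dz":0,"rx":0,"ry":0,"rz":0,"hand":0.02},{"dx":0.025,"dy":0.0048,"dz":0,"rx":0,"ry":0,"rz":0,"hand":0.02},{"dx":0.025,"dy":0.0048,"dz":0,"rx":0,"ry":0,"rz":0,"hand":0.02},{"dx":0.025,"dy":0.0048,"dz":0,"rx":0,"ry":0,"rz":0,"hand":0.02},{"dx":0.025,"dy":0.0048,"dz":0,"rx":0,"ry":0,"rz":0,"hand":0.02},{"dx":0.025,"dy":0.0048,"dz":0,"rx":0,"ry":0,"rz":0,"hand":0.02},{"dx":0.025,"dy":0.0048,"dz":0,"rx":0,"ry":0,"rz":0,"hand":0.02},{"dx":0.02,"dy":0.003,"dz":0,"rx":0,"ry":0,"rz":0,"hand":0.02},{"dx":0.01,"dy":0.001,"dz":0,"rx":0,"ry":0,"rz":0,"hand":0.02}]'
python3 -m pendant '[{"dx":0.007,"dy":0.0007,"dz":0,"rx":0,"ry":0,"rz":0,"hand":0.02},{"dx":0,"dy":0,"dz":0,"rx":0,"ry":0,"rz":0,"hand":0.02},{"dx":0,"dy":0,"dz":0,"rx":0,"ry":0,"rz":0,"hand":0.02}]'
python3 - <<'E'
from h import *
w=cam("wrist")
for c in("blue",):
  for k in blobs(w,c)[:2]:
    m=cv2.minEnclosingCircle(k); print(m,"as cap top",plane(w,[m[0]],.25)[0].round(4),"as coaster",plane(w,[m[0]],.01)[0].round(4))
E
```

```text
clock: 29.48
position: [0.4906, -0.2227, 0.2185]
ee_rot: [-0.002, 0.707, 0.707, -0.0]
contact_force: [0.6, 0.5, -2.9]
width: 0.0389
gripper_force: 35.8
clock: 30.48
position: [0.5419, 0.0598, 0.2187]
ee_rot: [-0.002, 0.706, 0.708, -0.0]
contact_force: [0.4, -0.4, -1.8]
width: 0.0389
gripper_force: 35.7
clock: 30.73
position: [0.5432, 0.0629, 0.2197]
ee_rot: [-0.0, 0.707, 0.708, -0.001]
contact_force: [-0.3, -0.0, -2.5]
width: 0.0389
gripper_force: 35.7
((316.576416015625, 359.2037353515625), 69.5013198852539) as cap top [0.543  0.0685 0.25  ] as coaster [ 0.5431 -0.0918  0.01  ]
((317.35418701171875, 203.60218811035156), 45.42885971069336) as cap top [0.5431 0.1181 0.25  ] as coaster [0.5435 0.0627 0.01  ]
```

```bash
python3 -m pendant '[{"dx":0,"dy":0.0005,"dz":0.01,"rx":0,"ry":0,"rz":0,"hand":0.02},{"dx":0,"dy":0,"dz":0.02,"rx":0,"ry":0,"rz":0,"hand":0.02},{"dx":0,"dy":0,"dz":0.02,"rx":0,"ry":0,"rz":0,"hand":0.02},{"dx":0,"dy":0,"dz":0.016,"rx":0,"ry":0,"rz":0,"hand":0.02},{"dx":0,"dy":0,"dz":0.011,"rx":0,"ry":0,"rz":0,"hand":0.02},{"dx":0,"dy":0,"dz":0.007,"rx":0,"ry":0,"rz":0,"hand":0.02},{"dx":0,"dy":0,"dz":0.004,"rx":0,"ry":0,"rz":0,"hand":0.02},{"dx":0,"dy":0,"dz":0.001,"rx":0,"ry":0,"rz":0,"hand":0.02},{"dx":0,"dy":0,"dz":0,"rx":0,"ry":0,"rz":0,"hand":0.02},{"dx":0,"dy":0,"dz":0,"rx":0,"ry":0,"rz":0,"hand":0.02}]'
python3 -m pendant '[{"dx":0,"dy":0,"dz":0.001,"rx":0,"ry":0,"rz":0,"hand":0.02},{"dx":0,"dy":0,"dz":0.001,"rx":0,"ry":0,"rz":0,"hand":0.02},{"dx":0,"dy":0,"dz":0,"rx":0,"ry":0,"rz":0,"hand":0.02}]'
python3 -m pendant '[{"dx":0,"dy":0,"dz":0.001,"rx":0,"ry":0,"rz":0,"hand":0.02},{"dx":0,"dy":0,"dz":0,"rx":0,"ry":0,"rz":0,"hand":0.02}]'
```

```text
clock: 31.62
position: [0.5448, 0.0631, 0.1319]
ee_rot: [0.001, 0.707, 0.707, 0.001]
contact_force: [-0.2, -0.5, -2.1]
width: 0.0392
gripper_force: 35.7
clock: 31.87
position: [0.5443, 0.0633, 0.1294]
ee_rot: [0.0, 0.707, 0.707, 0.0]
contact_force: [0.0, -0.4, -2.4]
width: 0.0389
gripper_force: 35.7
clock: 32.03
position: [0.5441, 0.0633, 0.1282]
ee_rot: [-0.0, 0.707, 0.707, 0.0]
contact_force: [-0.2, -0.8, -2.6]
width: 0.0387
gripper_force: 35.7
```

Contact is expected at z≈0.126.

```bash
python3 -m pendant '[{"dx":0,"dy":0,"dz":0.001,"rx":0,"ry":0,"rz":0,"hand":0.02},{"dx":0,"dy":0,"dz":0.0005,"rx":0,"ry":0,"rz":0,"hand":0.02},{"dx":0,"dy":0,"dz":0,"rx":0,"ry":0,"rz":0,"hand":0.02}]'
python3 -m pendant '[{"dx":0,"dy":0,"dz":0.0007,"rx":0,"ry":0,"rz":0,"hand":0.02},{"dx":0,"dy":0,"dz":0,"rx":0,"ry":0,"rz":0,"hand":0.02}]'
```

```text
clock: 32.28
position: [0.5441, 0.0633, 0.1265]
ee_rot: [-0.0, 0.707, 0.707, -0.0]
contact_force: [0.3, 0.1, -3.2]
width: 0.0389
gripper_force: 35.7
clock: 32.45
position: [0.5443, 0.0633, 0.1262]
ee_rot: [0.0, 0.707, 0.707, 0.0]
contact_force: [-1.3, -0.1, -0.7]
width: 0.0391
gripper_force: 35.9
```

```bash
python3 -m pendant '[{"dx":0,"dy":0,"dz":0.0006,"rx":0,"ry":0,"rz":0,"hand":0.02},{"dx":0,"dy":0,"dz":0,"rx":0,"ry":0,"rz":0,"hand":0.04},{"dx":0,"dy":0,"dz":0,"rx":0,"ry":0,"rz":0,"hand":0.045},{"dx":0,"dy":0,"dz":0,"rx":0,"ry":0,"rz":0,"hand":0.06},{"dx":0,"dy":0,"dz":0,"rx":0,"ry":0,"rz":0,"hand":0.085},{"dx":0,"dy":0,"dz":0,"rx":0,"ry":0,"rz":0,"hand":0.085},{"dx":0,"dy":0,"dz":0,"rx":0,"ry":0,"rz":0,"hand":0.085},{"dx":0,"dy":0,"dz":-0.01,"rx":0,"ry":0,"rz":0,"hand":0.085},{"dx":0,"dy":0,"dz":-0.025,"rx":0,"ry":0,"rz":0,"hand":0.085},{"dx":0,"dy":0,"dz":-0.03,"rx":0,"ry":0,"rz":0,"hand":0.085},{"dx":0,"dy":0,"dz":-0.02,"rx":0,"ry":0,"rz":0,"hand":0.085},{"dx":0,"dy":0,"dz":-0.01,"rx":0,"ry":0,"rz":0,"hand":0.085}]'
python3 -m pendant '[{"dx":-0.02,"dy":-0.0035,"dz":0,"rx":0,"ry":0,"rz":0,"hand":0.085},{"dx":-0.03,"dy":-0.005,"dz":0,"rx":0,"ry":0,"rz":0,"hand":0.085},{"dx":-0.03,"dy":-0.005,"dz":0,"rx":0,"ry":0,"rz":0,"hand":0.085},{"dx":-0.03,"dy":-0.005,"dz":0,"rx":0,"ry":0,"rz":0,"hand":0.085},{"dx":-0.03,"dy":-0.005,"dz":0,"rx":0,"ry":0,"rz":0,"hand":0.085},{"dx":-0.03,"dy":-0.005,"dz":0,"rx":0,"ry":0,"rz":0,"hand":0.085},{"dx":-0.03,"dy":-0.005,"dz":0,"rx":0,"ry":0,"rz":0,"hand":0.085},{"dx":-0.03,"dy":-0.005,"dz":0,"rx":0,"ry":0,"rz":0,"hand":0.085},{"dx":-0.03,"dy":-0.005,"dz":0,"rx":0,"ry":0,"rz":0,"hand":0.085},{"dx":-0.03,"dy":-0.005,"dz":0,"rx":0,"ry":0,"rz":0,"hand":0.085},{"dx":-0.03,"dy":-0.005,"dz":0,"rx":0,"ry":0,"rz":0,"hand":0.085},{"dx":-0.03,"dy":-0.005,"dz":0,"rx":0,"ry":0,"rz":0,"hand":0.085}]'
python3 -m pendant '[{"dx":-0.03,"dy":-0.005,"dz":0,"rx":0,"ry":0,"rz":0,"hand":0.085},{"dx":-0.03,"dy":-0.005,"dz":0,"rx":0,"ry":0,"rz":0,"hand":0.085},{"dx":-0.02,"dy":-0.0025,"dz":0,"rx":0,"ry":0,"rz":0,"hand":0.085},{"dx":-0.015,"dy":-0.001,"dz":0,"rx":0,"ry":0,"rz":0,"hand":0.085},{"dx":0,"dy":0,"dz":0,"rx":0,"ry":0,"rz":0,"hand":0.085},{"dx":0,"dy":0,"dz":0,"rx":0,"ry":0,"rz":0,"hand":0.085}]'
python3 - <<'E'
from h import *
w=cam("wrist")
k=blobs(w,"orange")[0]; m=cv2.minEnclosingCircle(k); print(m,plane(w,[m[0]],.151)[0].round(4))
t=cam("top")
for k in blobs(t,"blue"): print("blue",cv2.minEnclosingCircle(k),plane(t,[cv2.minEnclosingCircle(k)[0]],.156)[0].round(4))
E
```

```text
clock: 33.45
position: [0.5459, 0.0633, 0.2243]
ee_rot: [0.002, 0.707, 0.707, 0.002]
contact_force: [-0.1, -0.3, 0.7]
width: 0.0851
gripper_force: 0.0
clock: 34.45
position: [0.4853, -0.288, 0.2201]
ee_rot: [-0.0, 0.707, 0.707, 0.0]
contact_force: [0.3, -0.3, 0.4]
width: 0.0848
gripper_force: 0.0
clock: 34.95
position: [0.4724, -0.3816, 0.2199]
ee_rot: [-0.001, 0.707, 0.707, 0.0]
contact_force: [0.0, 0.7, 0.8]
width: 0.0851
gripper_force: 0.0
((315.0, 260.0), 40.012596130371094) [ 0.4714 -0.3801  0.151 ]
blue ((285.75408935546875, 287.40985107421875), 12.711882591247559) [0.5431 0.0627 0.156 ]
blue ((292.8238220214844, 284.9190368652344), 20.441865921020508) [0.5471 0.0515 0.156 ]
```

Blue stands within about 1 mm of its coaster's centre. Next I grasp the orange bottle.

```bash
python3 -m pendant '[{"dx":-0.001,"dy":0,"dz":0.022,"rx":0,"ry":0,"rz":0,"hand":0.085},{"dx":0,"dy":0,"dz":0.025,"rx":0,"ry":0,"rz":0,"hand":0.085},{"dx":0,"dy":0,"dz":0.024,"rx":0,"ry":0,"rz":0,"hand":0.085},{"dx":0,"dy":0,"dz":0.016,"rx":0,"ry":0,"rz":0,"hand":0.085},{"dx":0,"dy":0,"dz":0.009,"rx":0,"ry":0,"rz":0,"hand":0.085},{"dx":0,"dy":0,"dz":0.005,"rx":0,"ry":0,"rz":0,"hand":0.085},{"dx":0,"dy":0,"dz":0,"rx":0,"ry":0,"rz":0,"hand":0.085},{"dx":0,"dy":0,"dz":0,"rx":0,"ry":0,"rz":0,"hand":0.055},{"dx":0,"dy":0,"dz":0,"rx":0,"ry":0,"rz":0,"hand":0.048},{"dx":0,"dy":0,"dz":0,"rx":0,"ry":0,"rz":0,"hand":0.045},{"dx":0,"dy":0,"dz":0,"rx":0,"ry":0,"rz":0,"hand":0.042},{"dx":0,"dy":0,"dz":0,"rx":0,"ry":0,"rz":0,"hand":0.039}]' 35
python3 -m pendant '[{"dx":0,"dy":0,"dz":0,"rx":0,"ry":0,"rz":0,"hand":0.03},{"dx":0,"dy":0,"dz":0,"rx":0,"ry":0,"rz":0,"hand":0.02},{"dx":0,"dy":0,"dz":0,"rx":0,"ry":0,"rz":0,"hand":0.02},{"dx":0,"dy":0,"dz":0,"rx":0,"ry":0,"rz":0,"hand":0.02}]' 35
```

```text
clock: 36.05
position: [0.4726, -0.3832, 0.1203]
ee_rot: [0.001, 0.707, 0.707, -0.0]
contact_force: [-1.2, 1.1, 3.2]
width: 0.0394
gripper_force: 20.2
clock: 36.38
position: [0.4726, -0.3833, 0.1204]
ee_rot: [0.001, 0.707, 0.707, -0.0]
contact_force: [-1.2, -0.1, 4.8]
width: 0.0388
gripper_force: 34.8
```

```bash
python3 -m pendant '[{"dx":0,"dy":0,"dz":-0.005,"rx":0,"ry":0,"rz":0,"hand":0.02},{"dx":0,"dy":0,"dz":-0.01,"rx":0,"ry":0,"rz":0,"hand":0.02},{"dx":0,"dy":0,"dz":-0.02,"rx":0,"ry":0,"rz":0,"hand":0.02},{"dx":0,"dy":0,"dz":-0.02,"rx":0,"ry":0,"rz":0,"hand":0.02},{"dx":0,"dy":0,"dz":-0.02,"rx":0,"ry":0,"rz":0,"hand":0.02},{"dx":0,"dy":0,"dz":-0.015,"rx":0,"ry":0,"rz":0,"hand":0.02},{"dx":0,"dy":0,"dz":-0.01,"rx":0,"ry":0,"rz":0,"hand":0.02},{"dx":0,"dy":0,"dz":0,"rx":0,"ry":0,"rz":0,"hand":0.02},{"dx":0.005,"dy":0.001,"dz":0,"rx":0,"ry":0,"rz":0,"hand":0.02},{"dx":0.012,"dy":0.0025,"dz":0,"rx":0,"ry":0,"rz":0,"hand":0.02},{"dx":0.02,"dy":0.004,"dz":0,"rx":0,"ry":0,"rz":0,"hand":0.02},{"dx":0.025,"dy":0.005,"dz":0,"rx":0,"ry":0,"rz":0,"hand":0.02}]'
python3 -m pendant '[{"dx":0.0258,"dy":0.0056,"dz":0,"rx":0,"ry":0,"rz":0,"hand":0.02},{"dx":0.0258,"dy":0.0056,"dz":0,"rx":0,"ry":0,"rz":0,"hand":0.02},{"dx":0.0258,"dy":0.0056,"dz":0,"rx":0,"ry":0,"rz":0,"hand":0.02},{"dx":0.0258,"dy":0.0056,"dz":0,"rx":0,"ry":0,"rz":0,"hand":0.02},{"dx":0.0258,"dy":0.0056,"dz":0,"rx":0,"ry":0,"rz":0,"hand":0.02},{"dx":0.0258,"dy":0.0056,"dz":0,"rx":0,"ry":0,"rz":0,"hand":0.02},{"dx":0.0258,"dy":0.0056,"dz":0,"rx":0,"ry":0,"rz":0,"hand":0.02},{"dx":0.0258,"dy":0.0056,"dz":0,"rx":0,"ry":0,"rz":0,"hand":0.02},{"dx":0.0258,"dy":0.0056,"dz":0,"rx":0,"ry":0,"rz":0,"hand":0.02},{"dx":0.0258,"dy":0.0056,"dz":0,"rx":0,"ry":0,"rz":0,"hand":0.02},{"dx":0.02,"dy":0.004,"dz":0,"rx":0,"ry":0,"rz":0,"hand":0.02},{"dx":0.011,"dy":0.0025,"dz":0,"rx":0,"ry":0,"rz":0,"hand":0.02}]'
python3 -m pendant '[{"dx":0.009,"dy":0.003,"dz":0,"rx":0,"ry":0,"rz":0,"hand":0.02},{"dx":0,"dy":0,"dz":0,"rx":0,"ry":0,"rz":0,"hand":0.02},{"dx":0,"dy":0,"dz":0,"rx":0,"ry":0,"rz":0,"hand":0.02}]'
```

```text
clock: 37.38
position: [0.4844, -0.3197, 0.2175]
ee_rot: [-0.002, 0.707, 0.707, -0.0]
contact_force: [0.8, 0.1, -2.3]
width: 0.039
gripper_force: 35.8
clock: 38.38
position: [0.5461, -0.028, 0.218]
ee_rot: [-0.002, 0.706, 0.708, -0.0]
contact_force: [0.5, -0.1, -2.4]
width: 0.0391
gripper_force: 35.7
clock: 38.63
position: [0.55, -0.0229, 0.2189]
ee_rot: [-0.0, 0.707, 0.708, -0.001]
contact_force: [0.2, -0.2, -2.1]
width: 0.0392
gripper_force: 35.7
```

```bash
python3 -m pendant '[{"dx":0,"dy":0,"dz":0.01,"rx":0,"ry":0,"rz":0,"hand":0.02},{"dx":0,"dy":0,"dz":0.02,"rx":0,"ry":0,"rz":0,"hand":0.02},{"dx":0,"dy":0,"dz":0.02,"rx":0,"ry":0,"rz":0,"hand":0.02},{"dx":0,"dy":0,"dz":0.016,"rx":0,"ry":0,"rz":0,"hand":0.02},{"dx":0,"dy":0,"dz":0.011,"rx":0,"ry":0,"rz":0,"hand":0.02},{"dx":0,"dy":0,"dz":0.007,"rx":0,"ry":0,"rz":0,"hand":0.02},{"dx":0,"dy":0,"dz":0.004,"rx":0,"ry":0,"rz":0,"hand":0.02},{"dx":0,"dy":0,"dz":0.002,"rx":0,"ry":0,"rz":0,"hand":0.02},{"dx":0,"dy":0,"dz":0.001,"rx":0,"ry":0,"rz":0,"hand":0.02},{"dx":0,"dy":0,"dz":0,"rx":0,"ry":0,"rz":0,"hand":0.02},{"dx":0,"dy":0,"dz":0,"rx":0,"ry":0,"rz":0,"hand":0.02}]'
python3 -m pendant '[{"dx":0,"dy":0,"dz":0.001,"rx":0,"ry":0,"rz":0,"hand":0.02},{"dx":0,"dy":0,"dz":0.0005,"rx":0,"ry":0,"rz":0,"hand":0.02},{"dx":0,"dy":0,"dz":0,"rx":0,"ry":0,"rz":0,"hand":0.02}]'
python3 -m pendant '[{"dx":0,"dy":0,"dz":0.0007,"rx":0,"ry":0,"rz":0,"hand":0.02},{"dx":0,"dy":0,"dz":0,"rx":0,"ry":0,"rz":0,"hand":0.02}]'
```

```text
clock: 39.55
position: [0.5508, -0.0229, 0.1291]
ee_rot: [0.001, 0.707, 0.707, 0.0]
contact_force: [-1.0, -0.6, -3.1]
width: 0.0391
gripper_force: 35.7
clock: 39.8
position: [0.5504, -0.0227, 0.1271]
ee_rot: [0.0, 0.707, 0.707, 0.0]
contact_force: [0.8, -0.1, -2.3]
width: 0.0391
gripper_force: 35.7
clock: 39.97
position: [0.5503, -0.0227, 0.1262]
ee_rot: [-0.0, 0.707, 0.707, 0.0]
contact_force: [0.2, -0.1, -2.4]
width: 0.0394
gripper_force: 35.7
```

```bash
python3 -m pendant '[{"dx":0,"dy":0,"dz":0.0007,"rx":0,"ry":0,"rz":0,"hand":0.02},{"dx":0,"dy":0,"dz":0,"rx":0,"ry":0,"rz":0,"hand":0.02}]'
python3 -m pendant '[{"dx":0,"dy":0,"dz":0.0005,"rx":0,"ry":0,"rz":0,"hand":0.02},{"dx":0,"dy":0,"dz":0,"rx":0,"ry":0,"rz":0,"hand":0.02}]'
```

```text
clock: 40.13
position: [0.5503, -0.0227, 0.1255]
ee_rot: [0.0, 0.707, 0.707, 0.0]
contact_force: [0.3, -0.6, -0.7]
width: 0.039
gripper_force: 35.9
clock: 40.3
position: [0.5504, -0.0227, 0.1254]
ee_rot: [0.0, 0.707, 0.707, 0.0]
contact_force: [-1.4, 0.3, 1.0]
width: 0.0391
gripper_force: 36.1
```

```bash
python3 -m pendant '[{"dx":0,"dy":0,"dz":0,"rx":0,"ry":0,"rz":0,"hand":0.04},{"dx":0,"dy":0,"dz":0,"rx":0,"ry":0,"rz":0,"hand":0.045},{"dx":0,"dy":0,"dz":0,"rx":0,"ry":0,"rz":0,"hand":0.06},{"dx":0,"dy":0,"dz":0,"rx":0,"ry":0,"rz":0,"hand":0.085},{"dx":0,"dy":0,"dz":0,"rx":0,"ry":0,"rz":0,"hand":0.085},{"dx":0,"dy":0,"dz":0,"rx":0,"ry":0,"rz":0,"hand":0.085},{"dx":0,"dy":0,"dz":-0.01,"rx":0,"ry":0,"rz":0,"hand":0.085},{"dx":0,"dy":0,"dz":-0.025,"rx":0,"ry":0,"rz":0,"hand":0.085},{"dx":0,"dy":0,"dz":-0.035,"rx":0,"ry":0,"rz":0,"hand":0.085},{"dx":0,"dy":0,"dz":-0.03,"rx":0,"ry":0,"rz":0,"hand":0.085},{"dx":0,"dy":0,"dz":-0.01,"rx":0,"ry":0,"rz":0,"hand":0.085},{"dx":0,"dy":0,"dz":0,"rx":0,"ry":0,"rz":0,"hand":0.085}]'
python3 -m pendant '[{"dx":-0.02,"dy":-0.005,"dz":0,"rx":0,"ry":0,"rz":0,"hand":0.085},{"dx":-0.03,"dy":-0.01,"dz":0,"rx":0,"ry":0,"rz":0,"hand":0.085},{"dx":-0.03,"dy":-0.01,"dz":0,"rx":0,"ry":0,"rz":0,"hand":0.085},{"dx":-0.03,"dy":-0.01,"dz":0,"rx":0,"ry":0,"rz":0,"hand":0.085},{"dx":-0.03,"dy":-0.01,"dz":0,"rx":0,"ry":0,"rz":0,"hand":0.085},{"dx":-0.03,"dy":-0.01,"dz":0,"rx":0,"ry":0,"rz":0,"hand":0.085},{"dx":-0.03,"dy":-0.01,"dz":0,"rx":0,"ry":0,"rz":0,"hand":0.085},{"dx":-0.03,"dy":-0.01,"dz":0,"rx":0,"ry":0,"rz":0,"hand":0.085},{"dx":-0.03,"dy":-0.01,"dz":0,"rx":0,"ry":0,"rz":0,"hand":0.085},{"dx":-0.03,"dy":-0.01,"dz":0,"rx":0,"ry":0,"rz":0,"hand":0.085},{"dx":-0.02,"dy":0,"dz":0,"rx":0,"ry":0,"rz":0,"hand":0.085},{"dx":0,"dy":0,"dz":0,"rx":0,"ry":0,"rz":0,"hand":0.085}]'
python3 - <<'E'
from h import *
t=cam("top"); s=cam("scene")
hsv=cv2.cvtColor(t["frame"],cv2.COLOR_RGB2HSV)
m=cv2.minEnclosingCircle(blobs(t,"blue")[0]); print("blue",m,plane(t,[m[0]],.156)[0].round(4))
o=cv2.morphologyEx(cv2.inRange(hsv,(8,200,190),(22,255,255)),2,cv2.getStructuringElement(2,(9,9)))
k=max(cv2.findContours(o,0,1)[0],key=cv2.contourArea); m=cv2.minEnclosingCircle(k); print("orange",m,plane(t,[m[0]],.156)[0].round(4))
for c in("blue","orange"):
  for k in blobs(s,c,amin=100):
    x,y,w,h=cv2.boundingRect(k)
    if 330<x<400: print(c,x,y,w,h,plane(s,[(x+w/2,y+h/2)],.143)[0].round(4))
cv2.imwrite("pics/end.png",np.hstack([cv2.resize(t["frame"],(400,300)),cv2.resize(s["frame"][150:390,220:540],(400,300))])[:,:,::-1])
E
```

```text
clock: 41.3
position: [0.5523, -0.0231, 0.239]
ee_rot: [0.003, 0.707, 0.707, 0.002]
contact_force: [-0.1, -1.0, -0.2]
width: 0.0851
gripper_force: 0.0
clock: 42.3
position: [0.4543, -0.3366, 0.2329]
ee_rot: [-0.001, 0.708, 0.706, -0.001]
contact_force: [0.5, 0.0, 0.1]
width: 0.085
gripper_force: 0.0
blue ((285.75408935546875, 287.40985107421875), 12.711882591247559) [0.5431 0.0627 0.156 ]
orange ((339.5, 284.0), 12.010512351989746) [ 0.5495 -0.0223  0.156 ]
blue 374 200 20 18 [0.5423 0.0632 0.143 ]
blue 363 255 33 16 [0.7152 0.1809 0.143 ]
orange 343 190 17 17 [ 0.5513 -0.0211  0.143 ]
orange 333 243 32 15 [0.7209 0.1148 0.143 ]
```

View pics/end.png

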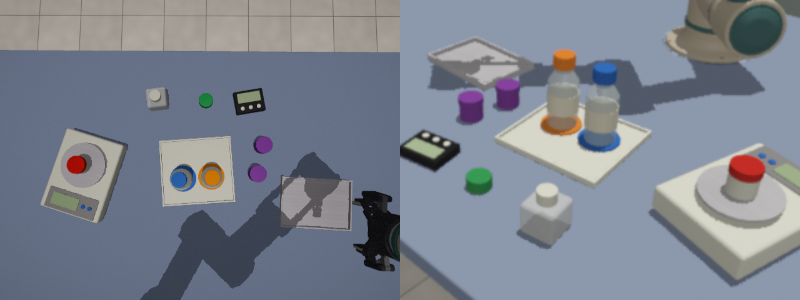

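The final picture shows both bottles upright on their own coasters, blue at (182,178) and orange at (211,176) in the left half. The jar stands on the pan at (76,165), the tray is empty, and the bystanders have not moved. I'm handing it in.

```bash
python3 -c "
from rig import manip
print(manip.sign_off())"
```

```text
the job is handed in; nothing more can be done
None
```

The job is done and handed in at about 42 s: the jar stands on the middle of the balance pan, both bottles are upright and within about 2 mm of centre on their own coasters, and the square bottle, timer and green cap were not touched.

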